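# Take the cooling temperatures, then sort the castings

## Task

Pick up the infrared thermometer and, without touching them, take a reading from about 10 cm squarely in front of the round boss on the iron flask, then of the round boss on the crucible that stands on the firebrick, holding the sight line steady on the middle of each for a good three seconds. Lay the thermometer back in its dock and let go; only then sort all the castings on the counter, the bars into the rectangular wooden tray and the round cakes into the round pan. Leave everything else where it stands.

Things in the scene. Friction and masses are not known exactly. Their poses are not given: they have to be found in the camera images.
- thermometer: Infrared thermometer, a straight wand: grey square body 130 long, 32 wide, 32 high, with a black round barrel (29 across, 40 long) on its +x end. Origin: underside of the square body, at its middle. x points along the sight line out of the nose, z up. 0.25 kg. At the start it lies in the dock, underside 30 above the counter.
- nose (a point): Lens centre at the barrel's end, 105 ahead of the thermometer's origin and 16 above its underside; the sight line leaves here along the thermometer's +x.
- dock: Thermometer's dock, fixed: steel base 170 x 70 with two black rubber saddles 20 thick, centred 55 to either side of the origin along x. Each has a slot 42 wide between two cheeks; slot floor 30 above the counter, cheek tops 46. Free grip room of 90 between the saddles. Origin: middle of its underside on the counter; x along the slot, the way the nose points at the start.
- flask: Cast-iron casting flask, fixed: dark upright cylinder 112 across (flanges 136), 200 high, origin at the centre of its foot. A pale round boss 50 across sticks out of its front, -x side. Stands beyond the castings, left or right.
- flask_spot (a point): Centre of the flat front face of the flask's boss, 90 from the flask's axis towards -x of the flask and 140 above the counter. Axes as the flask's: the face looks along -x. Nothing stands in front of it above 60 high.
- melt_crucible: Graphite crucible 100 across at the rim, fixed on a firebrick 115 x 115 x 65 high; rim 165 above the counter. Origin at the centre of the brick's foot. A pale round boss 50 across sticks out of its front, -x side. Stands beside the flask.
- crucible_spot (a point): Centre of the flat front face of the crucible's boss, 90 from its axis towards -x of the crucible and 120 above the counter. Axes as the crucible's: the face looks along -x. Nothing stands in front of it above 60 high.
- bar_tray: Dark wooden rectangular tray, fixed, 170 (x) x 210 (y) outside, 36 high, walls 8, floor about 8 thick. Origin: centre of its underside. To the left or right of the castings.
- cake_pan: Round steel pan, fixed, 200 across the rim, 34 high, walls 4, floor 6 thick. Origin: centre of its underside. On the other side from the tray.
- bar1: Cast brass bar, 100 long (x), 30 wide (y), 24 high; lower 16 full width, above that a step 22 wide. Origin: centre of its underside. About 0.5 kg. May be absent.
- bar2: Cast brass bar, 100 long (x), 30 wide (y), 24 high; lower 16 full width, above that a step 22 wide. Origin: centre of its underside. About 0.5 kg. May be absent.
- bar3: Cast brass bar, 100 long (x), 30 wide (y), 24 high; lower 16 full width, above that a step 22 wide. Origin: centre of its underside. About 0.5 kg. May be absent.
- cake1: Cast brass round cake, 60 across, 26 high with a 3 high nub in the middle. Origin: centre of its underside. About 0.5 kg. May be absent.
- cake2: Cast brass round cake, 60 across, 26 high with a 3 high nub in the middle. Origin: centre of its underside. About 0.5 kg. May be absent.
- dapping_block: Bystander among the castings: steel cube of 50 with hollows in its faces, 0.95 kg. Stays.
- spare_crucible: Bystander: empty loose graphite crucible, 72 across, 70 high, standing on the counter itself at the right. Stays.
- pot_lid: Bystander: copper pot lid 150 across with a wooden knob, far right. Stays.
- tongs: Bystander: steel tongs 310 long, lying far left. Stays.
- flux_jar: Bystander: jar 72 across, 90 high, far left. Stays.
- hammer: Bystander: hammer 260 long, far right. Stays.
Mind the look-alikes: they are no part of the job. What is meant by the thermometer is not pink, and is the larger of those in its own colour.

How it is judged:
By the outcome, as a careful person would: the job done as asked, in the order asked, and still so for the second after the job is handed in, with the robot touching nothing.
Of bar1, bar2, bar3, cake1, cake2 only 3 to 5 are there at a start; the rules pass over those that are not, and their reading is None.
At some moment in a run one of bar1, bar2, bar3, cake1, cake2 may be knocked a few centimetres aside while the robot is not near it.
It also fails if it takes over 210 s, if anything falls off the work surface, if the arm or the gripper's body presses on something with over 40 N, if the wrist force passes 120 N, or if a joint passes its speed limit or range.

## Robot

A 6-joint arm with a two-finger parallel gripper is mounted at the origin on the work surface. World frame = base frame: x ahead of the robot, y to its left, z up, the work surface at z = 0. Lengths are in m, angles in rad, forces in N, time in s.
With the tool pointing down it reaches from about 0.3 to 0.95 m from the base axis. Payload 3.1 kg.
Tool frame: the origin (TCP) lies at the very end of the fingers, on their centre line; the grasp point (between the pads) lies 19 mm behind it (r.pinch_z is the distance from the TCP to the grasp point, in m); z points along the fingers, y is the direction in which the jaws open and shut (so a half turn about z gives the same grasp; the last joint's range is limited). The gripper opens to 85 mm and grips with 20 to 120 N. Pads are 22 mm wide; open, the fingers measure 114 mm over their backs; the gripper's body (76 mm by 85 mm) begins 54 mm behind the grasp point. The pads swing forward as they close: fully open they stand 13 mm farther back than shut.
Start: joints at [1.041, 0.308, 1.634, -0, 1.2, -0.07], TCP at [0.277, 0.56, 0.231] pointing down, gripper open.
Joint ranges: [-3.06, 3.06], [-0.79, 1.96], [0.05, 2.63], [-1.19, 4.34], [0.05, 2.64], [-2.94, 2.94]. Speed limits (rad/s): [2.79, 2.79, 3.14, 3.14, 3.14, 3.14].

## Interface

Orientations are given as a 3x3 rotation matrix whose columns are the frame's x, y, z axes.
In Python, from cell import r gives the robot as it stands.
- The arm moves only by the shell command python3 -m handwheel 'ROWS' [FORCE]. ROWS is JSON, a list of rows, each an object of numbers: "dx", "dy", "dz": the shift along the tool's x, y, z in cm; "spin": the turn about the tool's z in rad; "hand": the finger opening in cm, from 0 to 8.54. A call has 1 to 8 rows; each row is the pose to reach, as a shift and turn from the pose commanded when the call began, along the tool's axes at that moment; what a row does not reach only later rows make up. A row lasts 1/8 s, in which the tool goes at most 62.5 mm and 10.7 degrees, less where a joint would pass 70% of its speed; a pose out of reach is approached as far as the arm can. A call with a gripper value outside its range is refused whole. The fingers move at their own pace and stop on an object; FORCE is the grip in N (left out, the last holds). Time passes only in rows, so rows that repeat a pose let the fingers close. It gives the time, the measured TCP pose, the force and the opening at its end, in the units of the state.
- r.get_obs(): the state, without advancing time (a new reading comes with each control period).
- r.grab_frame(name): name is "scene" or "top" or "wrist"; returns the picture (420x560x3 uint8, red, green, blue); there is no depth.
- r.camera_model(name): a dict with "fx", "fy", "cx", "cy" (pixels), "position" and "attitude" of the camera in the world. Camera axes: x right, y up, looking along -z (the intrinsics and any distortion apply to the point x, -y, -z); pixel columns grow to the right and rows downward; lengths in m; the calibration is good to about 2 mm. A picture is of the moment at which its call begins: read the wrist's pose just before it. camera_model takes no time and is no camera call; for the wrist camera it gives the pose at the moment of the call.
- r.finish_job(): hands the job in, once; it reports no verdict.
Trained networks look in the newest picture that a camera, given by its name, has taken for a name from the list of things; names that differ only in an ending like _2 or _b are one class to them, and where a whole thing is asked for, a point or a joint stands for the part that bears it (a point fixed in the world has none). Each returns a list of dicts, best first, with "p" (0 to 1); they miss things now and then, are a little off and sometimes report something else, mostly with a low value. They report only what shows in the picture. A call takes as long as a camera call. They do not tell look-alikes from the thing itself.
- r.spot_in(camera, name): "xy" ([column, row] in pixels, amid what is visible of it).
- r.trace(camera, name): "region" (420x560 bool, what is visible of it) and "xy" ([column, row] in pixels, amid what is visible of it).
The state is a dict: "time": time; "joints": joint angles; "qvel": joint speeds; "effort": joint torques, N m; "position": TCP position; "ee_rot": TCP orientation; "force": force on the tool from outside, world axes, zero at the start; "ft_torque": the same for the moment, N m; "opening": opening from 0.0 (shut) to 1.0 (fully open).
Only numpy, scipy, OpenCV 4.12 (cv2) and the standard library are available. Lean on these libraries where they do the work, as an engineer would, in place of code of your own. Each camera call takes 0.05 s, during which the arm holds its last target.

## Working session

There is one attempt and no reset: what is moved stays moved. The work goes in short steps, Python scripts to look and compute and a shell command to move; the robot and the scene stay as the last step left them, time stands still between calls to the robot, and variables do not carry over. Pictures are saved under pics/ and viewed, and the job is handed in when it is done.

```bash
ls; mkdir -p pics
python3 - <<'E'
from cell import r
import cv2
o=r.get_obs()
for k in o: print(k,o[k])
print(r.pinch_z)
for c in ["scene","top","wrist"]:
    m=r.camera_model(c); print(c,m)
    f=r.grab_frame(c); cv2.imwrite(f"pics/{c}0.png",cv2.cvtColor(f,cv2.COLOR_RGB2BGR))
E
```

```text
pics
time 0.0
joints [ 1.04135394e+00  3.09019426e-01  1.63522438e+00 -4.83132553e-06
  1.19969538e+00 -6.96997782e-02]
qvel [-0.00025506  0.00088899  0.00079127 -0.00155766  0.00035477 -0.00072958]
effort [-1.06213698e-03 -4.15260708e+01 -2.76660043e+01 -1.63543727e-04
  1.02286067e-02 -5.45668513e-06]
position [0.27692309 0.55936361 0.23002008]
ee_rot [[-8.96167423e-01  4.43714496e-01 -1.18123492e-03]
 [ 4.43716040e-01  8.96165144e-01 -2.02753938e-03]
 [ 1.58932951e-04 -2.34114763e-03 -9.99997247e-01]]
force [ 0.27057529 -0.28465257 -0.37877393]
ft_torque [-3.87933381e-02 -2.91526550e-02  3.29028950e-05]
opening 1.0031437923032813
0.0187
scene {'fx': 487.2975049900903, 'fy': 487.2975049900903, 'cx': 280.070649105848, 'cy': 213.28356554723095, 'position': array([1.16324716, 0.80395793, 1.47621332]), 'attitude': array([[-0.75237796, -0.53489305,  0.38446954],
       [ 0.65872865, -0.60916504,  0.44158184],
       [-0.00199365,  0.58549755,  0.81067173]])}
top {'fx': 380.2766746959261, 'fy': 380.2766746959261, 'cx': 283.22172114133184, 'cy': 206.89049728616783, 'position': array([0.26102378, 0.07599141, 1.59455364]), 'attitude': array([[-0.0250696 ,  0.98702945, -0.15856978],
       [-0.99968374, -0.0244377 ,  0.00593389],
       [ 0.00198184,  0.15866839,  0.98732994]])}
wrist {'fx': 306.67790357554077, 'fy': 306.67790357554077, 'cx': 282.538685013221, 'cy': 211.65802591357786, 'position': array([0.21053141, 0.59241422, 0.37239337]), 'attitude': array([[ 0.44383254, -0.85644571, -0.26365399],
       [ 0.89610581,  0.42331322,  0.13341779],
       [-0.00265687, -0.29547702,  0.95534615]])}
```

View pics/scene0.png

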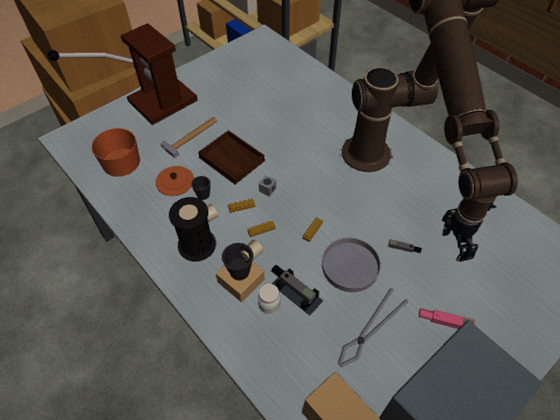

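View pics/top0.png

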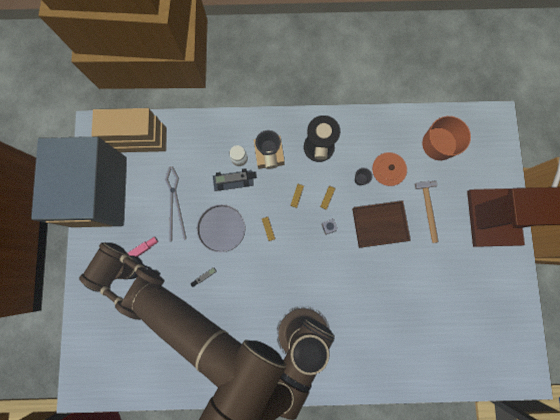

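View pics/wrist0.png

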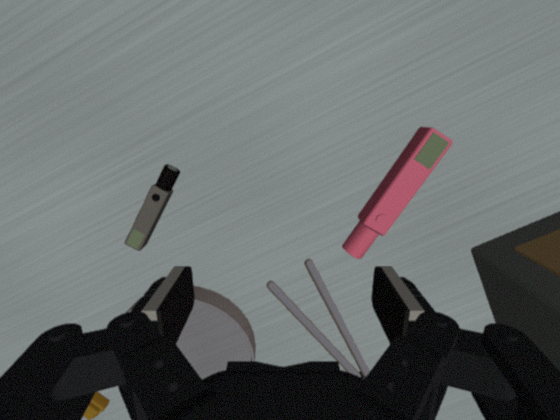

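```bash
cat > h.py <<'E'
from cell import r
import numpy as np, cv2
def ray(m,uv):
    d=np.array([(uv[0]-m['cx'])/m['fx'],-(uv[1]-m['cy'])/m['fy'],-1.0])
    return np.array(m['attitude'])@d
def onz(m,uv,z):
    d=ray(m,uv);p=np.array(m['position']);return p+d*(z-p[2])/d[2]
def proj(m,P):
    P=np.atleast_2d(P)
    q=(P-np.array(m['position']))@np.array(m['attitude'])
    return np.c_[m['cx']+m['fx']*q[:,0]/-q[:,2], m['cy']-m['fy']*q[:,1]/-q[:,2]]
def tri(ms,uvs):
    A=np.zeros((3,3));b=np.zeros(3)
    for m,uv in zip(ms,uvs):
        d=ray(m,uv);d/=np.linalg.norm(d);M=np.eye(3)-np.outer(d,d);A+=M;b+=M@np.array(m['position'])
    return np.linalg.solve(A,b)
def snap(c,name):
    m=r.camera_model(c);f=r.grab_frame(c)
    cv2.imwrite(f"pics/{name}.png",cv2.cvtColor(f,cv2.COLOR_RGB2BGR)); return m,f
E
python3 - <<'E'
from h import *
names=["thermometer","nose","dock","flask","flask_spot","melt_crucible","crucible_spot","bar_tray","cake_pan","bar1","cake1","dapping_block","spare_crucible"]
for c in ["top","scene"]:
    m=r.camera_model(c); r.grab_frame(c)
    for n in names:
        print(c,n,[(np.round(d['xy'],1).tolist(),round(float(d['p']),2),np.round(onz(m,d['xy'],0.02)[:2],3).tolist()) for d in r.spot_in(c,n)][:5])
E
```

```text
top thermometer [([389.9, 165.6], 0.73, [0.681, -0.393]), ([269.7, 150.5], 0.71, [0.761, 0.118]), ([234.7, 179.8], 0.69, [0.635, 0.269]), ([140.8, 246.3], 0.68, [0.364, 0.658]), ([203.4, 278.7], 0.58, [0.226, 0.399])]
top nose [([235.0, 178.3], 0.75, [0.642, 0.268]), ([206.0, 276.8], 0.7, [0.233, 0.388]), ([141.8, 244.7], 0.52, [0.37, 0.654])]
top dock [([228.8, 187.5], 0.84, [0.603, 0.294])]
top flask [([322.5, 137.3], 0.71, [0.814, -0.111])]
top flask_spot [([323.9, 134.8], 0.82, [0.825, -0.117])]
top melt_crucible [([265.8, 148.5], 0.61, [0.77, 0.135]), ([238.6, 157.4], 0.34, [0.733, 0.252])]
top crucible_spot [([270.0, 152.1], 0.85, [0.753, 0.117])]
top bar_tray []
top cake_pan [([217.7, 229.1], 0.93, [0.427, 0.341]), ([391.1, 167.1], 0.51, [0.674, -0.398])]
top bar1 [([266.6, 227.9], 0.65, [0.427, 0.138]), ([326.9, 197.8], 0.62, [0.548, -0.118]), ([297.0, 196.7], 0.5, [0.556, 0.007])]
top cake1 [([327.7, 196.2], 0.61, [0.555, -0.122])]
top dapping_block [([323.7, 228.9], 0.7, [0.417, -0.099])]
top spare_crucible [([363.9, 175.8], 0.71, [0.639, -0.28])]
scene thermometer [([406.8
[... 330 characters left out ...]
, [0.759, -0.141])]
scene flask_spot [([196.5, 224.4], 0.63, [0.733, -0.152])]
scene melt_crucible [([242.2, 268.3], 0.67, [0.722, 0.1])]
scene crucible_spot [([240.5, 269.4], 0.82, [0.729, 0.099])]
scene bar_tray [([233.4, 156.5], 0.59, [0.428, -0.325])]
scene cake_pan [([350.9, 264.8], 0.78, [0.434, 0.334])]
scene bar1 [([243.2, 203.2], 0.8, [0.546, -0.115]), ([313.8, 227.1], 0.8, [0.422, 0.137]), ([259.8, 231.3], 0.67, [0.58, 0.023]), ([174.1, 180.7], 0.43, [0.679, -0.377])]
scene cake1 [([294.7, 284.6], 0.55, [0.629, 0.264])]
scene dapping_block [([264.8, 185.7], 0.81, [0.431, -0.126])]
scene spare_crucible [([202.8, 185.4], 0.71, [0.609, -0.285]), ([271.5, 296.1], 0.71, [0.715, 0.245])]
```

```bash
python3 -c "
import cv2
a=cv2.imread('pics/top0.png');cv2.imwrite('pics/top0z.png',cv2.resize(a[110:270,170:370],(800,640))[:600])
a=cv2.imread('pics/scene0.png');cv2.imwrite('pics/scene0z.png',cv2.resize(a[130:330,150:410],(780,600)))
"
```

```text
(no output)
```

View pics/top0z.png

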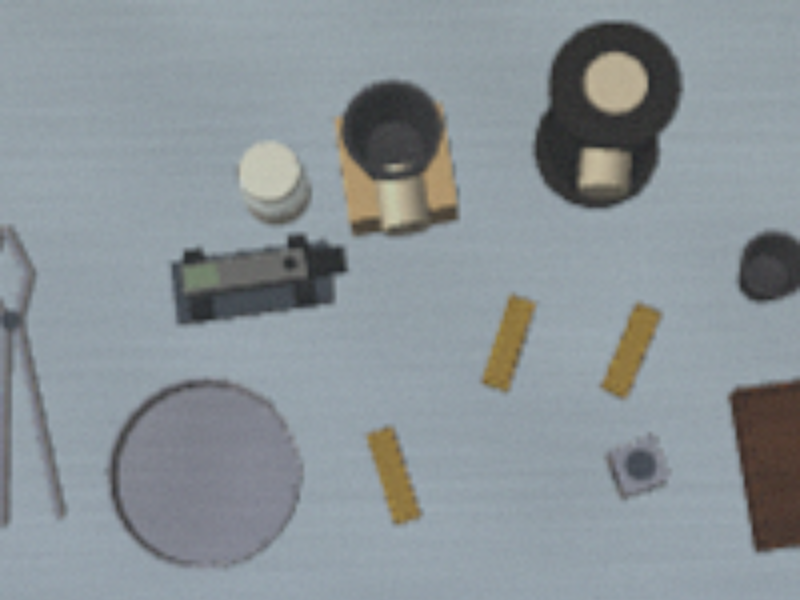

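View pics/scene0z.png

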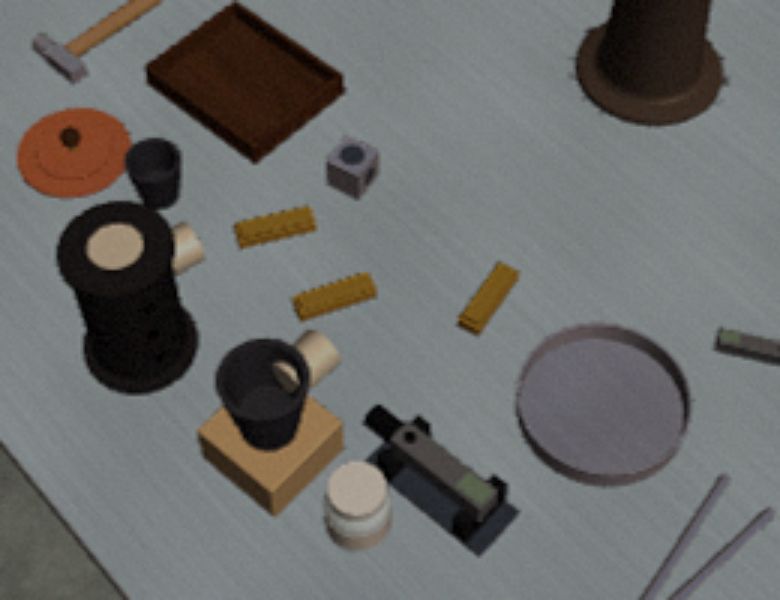

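```bash
cat >> h.py <<'E'
def go(x,y,z,yaw=None):
    o=r.get_obs();R=np.array(o['ee_rot']);p=np.array(o['position'])
    d=R.T@(np.array([x,y,z])-p)*100
    cy=np.degrees(np.arctan2(R[1,0],R[0,0]))
    s=0 if yaw is None else -np.radians((yaw-cy+180)%360-180)
    print("pos",np.round(p,4),"yaw",round(cy,2),"-> dx %.2f dy %.2f dz %.2f spin %.3f  dist %.1fcm"%(*d,s,np.linalg.norm(d)))
E
python3 -c "
from h import *
go(0.48,0.03,0.36,180)"
```

```text
pos [0.2774 0.5601 0.2313] yaw 153.65 -> dx -41.68 dy -38.51 dz -12.87 spin -0.460  dist 58.2cm
```

```bash
python3 -m handwheel '[{"dx":-5,"dy":-4.8,"dz":-1.6},{"dx":-10,"dy":-9.6,"dz":-3.2,"spin":-0.1},{"dx":-15,"dy":-14,"dz":-4.8,"spin":-0.2},{"dx":-20,"dy":-19,"dz":-6.4,"spin":-0.3},{"dx":-25,"dy":-24,"dz":-8,"spin":-0.4},{"dx":-30,"dy":-28,"dz":-10,"spin":-0.46},{"dx":-35,"dy":-33,"dz":-12,"spin":-0.46},{"dx":-38,"dy":-35.5,"dz":-12.9,"spin":-0.46}]'; python3 -c "
from h import *
go(0.48,0.03,0.36,180)"
```

```text
pos [0.2774 0.5601 0.2313] yaw 153.65 -> dx -41.68 dy -38.51 dz -12.87 spin -0.460  dist 58.2cminvalid input at $[0]: expected keys dx, dy, dz, spin, hand
```

All keys are needed in each row.

```bash
python3 -m handwheel '[{"dx":-5,"dy":-4.8,"dz":-1.6,"spin":0,"hand":8.5},{"dx":-10,"dy":-9.6,"dz":-3.2,"spin":-0.1,"hand":8.5},{"dx":-15,"dy":-14,"dz":-4.8,"spin":-0.2,"hand":8.5},{"dx":-20,"dy":-19,"dz":-6.4,"spin":-0.3,"hand":8.5},{"dx":-25,"dy":-24,"dz":-8,"spin":-0.4,"hand":8.5},{"dx":-30,"dy":-28,"dz":-10,"spin":-0.46,"hand":8.5},{"dx":-35,"dy":-33,"dz":-12,"spin":-0.46,"hand":8.5},{"dx":-38,"dy":-35.5,"dz":-12.9,"spin":-0.46,"hand":8.5}]'; python3 -c "
from h import *
snap('wrist','w1')
go(0.48,0.03,0.36,180)"
```

```text
time: 2.55
position: [0.4479, 0.1039, 0.3522]
ee_rot: [[-1.0, -0.0, 0.002], [-0.0, 1.0, 0.0], [-0.002, 0.0, -1.0]]
force: [0.1, 0.4, 0.1]
opening: 0.994
pos [0.4517 0.0969 0.3546] yaw 179.68 -> dx -2.87 dy -6.68 dz -0.46 spin -0.006  dist 7.3cm
```

View pics/w1.png

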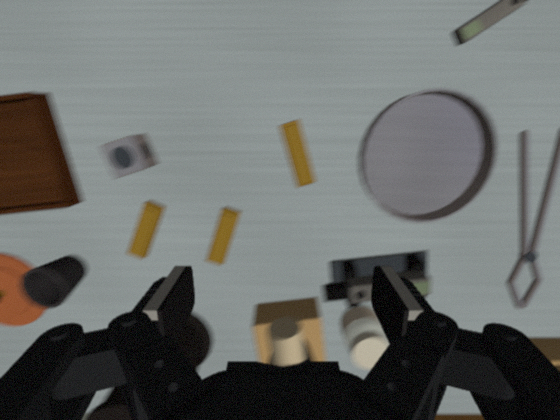

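```bash
python3 -c "
from h import *
go(0.52,-0.13,0.30,90)"
```

```text
pos [0.4517 0.0969 0.3546] yaw 179.68 -> dx -6.91 dy -22.61 dz 5.68 spin 1.565  dist 24.3cm
```

```bash
python3 -m handwheel '[{"dx":-1,"dy":-3,"dz":0,"spin":0.18,"hand":8.5},{"dx":-2,"dy":-6,"dz":0,"spin":0.36,"hand":8.5},{"dx":-3,"dy":-9,"dz":1,"spin":0.54,"hand":8.5},{"dx":-4,"dy":-12,"dz":2,"spin":0.72,"hand":8.5},{"dx":-5,"dy":-15,"dz":3,"spin":0.9,"hand":8.5},{"dx":-6,"dy":-18,"dz":4,"spin":1.08,"hand":8.5},{"dx":-6.9,"dy":-21,"dz":5,"spin":1.26,"hand":8.5},{"dx":-6.9,"dy":-22.6,"dz":5.7,"spin":1.4,"hand":8.5}]';python3 -m handwheel '[{"dx":0,"dy":0,"dz":0,"spin":0.17,"hand":8.5},{"dx":0,"dy":0,"dz":0,"spin":0.17,"hand":8.5},{"dx":0,"dy":0,"dz":0,"spin":0.17,"hand":8.5}]'; python3 -c "
from h import *
m,f=snap('wrist','w2'); np.savez('pics/w2.npz',**m)
go(0.52,0.08,0.30,90)"
```

```text
time: 3.6
position: [0.5168, -0.1215, 0.2935]
ee_rot: [[-0.164, 0.986, -0.0], [0.986, 0.164, -0.0], [-0.0, -0.0, -1.0]]
force: [-1.0, 0.2, -0.4]
opening: 0.996
time: 3.98
position: [0.5166, -0.12, 0.2944]
ee_rot: [[-0.004, 1.0, 0.0], [1.0, 0.004, -0.0], [-0.0, 0.0, -1.0]]
force: [0.8, -1.0, -0.4]
opening: 0.994
pos [ 0.5167 -0.1199  0.2944] yaw 90.2 -> dx 19.99 dy 0.40 dz -0.56 spin 0.003  dist 20.0cm
```

View pics/w2.png

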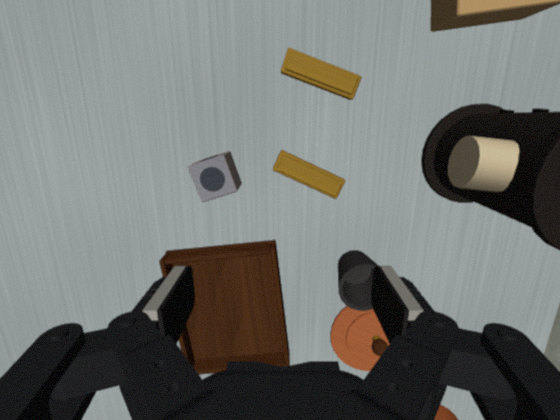

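```bash
python3 -m handwheel '[{"dx":5,"dy":0,"dz":0,"spin":0,"hand":8.5},{"dx":10,"dy":0,"dz":0,"spin":0,"hand":8.5},{"dx":15,"dy":0,"dz":0,"spin":0,"hand":8.5},{"dx":18,"dy":0,"dz":0,"spin":0,"hand":8.5},{"dx":20,"dy":0,"dz":0,"spin":0,"hand":8.5},{"dx":20,"dy":0,"dz":0,"spin":0,"hand":8.5},{"dx":20,"dy":0,"dz":0,"spin":0,"hand":8.5}]'; python3 -c "
from h import *
m,f=snap('wrist','w3'); np.savez('pics/w3.npz',**m)
go(0.52,0.20,0.30,90)"
```

```text
time: 4.9
position: [0.5163, 0.0793, 0.2943]
ee_rot: [[-0.002, 1.0, 0.0], [1.0, 0.002, -0.001], [-0.001, 0.0, -1.0]]
force: [-0.4, -0.3, 0.3]
opening: 0.997
pos [0.5164 0.079  0.2942] yaw 90.06 -> dx 12.10 dy 0.38 dz -0.58 spin 0.001  dist 12.1cm
```

View pics/w3.png

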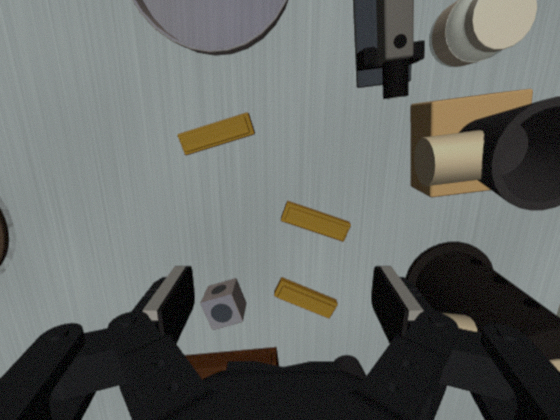

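```bash
python3 -m handwheel '[{"dx":5,"dy":0.8,"dz":0,"spin":0,"hand":8.5},{"dx":10,"dy":1.6,"dz":0,"spin":0,"hand":8.5},{"dx":15,"dy":2.4,"dz":0,"spin":0,"hand":8.5},{"dx":20,"dy":3.2,"dz":0,"spin":0,"hand":8.5},{"dx":24,"dy":4,"dz":0,"spin":0,"hand":8.5},{"dx":24,"dy":4,"dz":0,"spin":0,"hand":8.5},{"dx":24,"dy":4,"dz":0,"spin":0,"hand":8.5}]'; python3 -c "
from h import *
m,f=snap('wrist','w4'); np.savez('pics/w4.npz',**m)
"
```

```text
time: 5.82
position: [0.5563, 0.3184, 0.2938]
ee_rot: [[-0.0, 1.0, -0.001], [1.0, 0.0, -0.001], [-0.001, -0.001, -1.0]]
force: [-0.4, -0.0, -1.1]
opening: 0.996
```

View pics/w4.png

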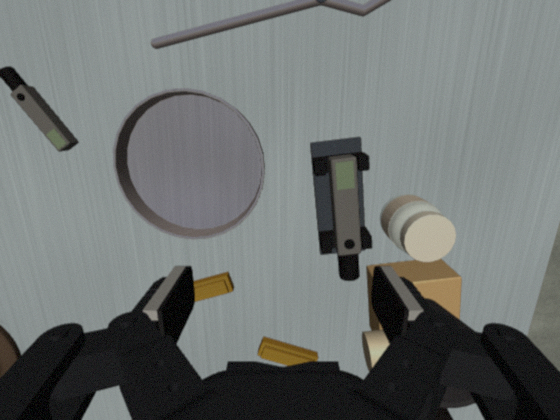

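```bash
cat >> h.py <<'E'
def zoom(src,x0,y0,w,h,k,out):
    a=cv2.imread(f'pics/{src}.png')[y0:y0+h,x0:x0+w]
    a=cv2.resize(a,None,fx=k,fy=k,interpolation=cv2.INTER_CUBIC)
    a=cv2.convertScaleAbs(a,alpha=1.5,beta=15)
    for i in range(0,w,10):
        cv2.line(a,(i*k,0),(i*k,5 if i%20 else 12),(0,0,255),1)
        if i%20==0: cv2.putText(a,str(x0+i),(i*k,22),0,.35,(0,0,255),1)
    for j in range(0,h,10):
        cv2.line(a,(0,j*k),(5 if j%20 else 12,j*k),(0,0,255),1)
        if j%20==0: cv2.putText(a,str(y0+j),(14,j*k+4),0,.35,(0,0,255),1)
    cv2.imwrite(f'pics/{out}.png',a)
E
python3 -c "
from h import *
zoom('w4',295,125,100,170,3,'z4'); zoom('w2',410,90,150,180,3,'z2'); zoom('w3',400,80,160,140,4,'z3')"
```

```text
(no output)
```

View pics/z4.png

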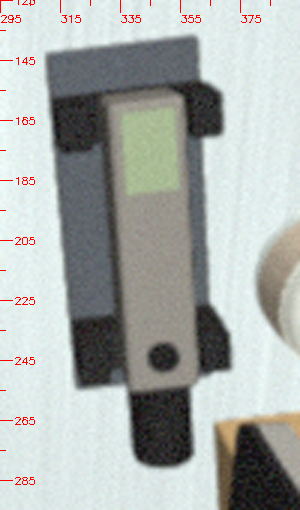

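View pics/z2.png

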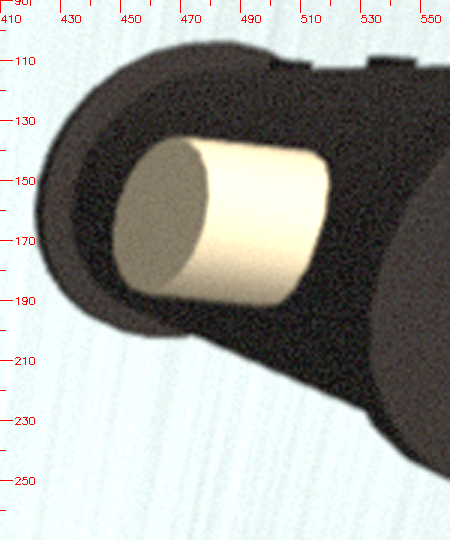

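View pics/z3.png

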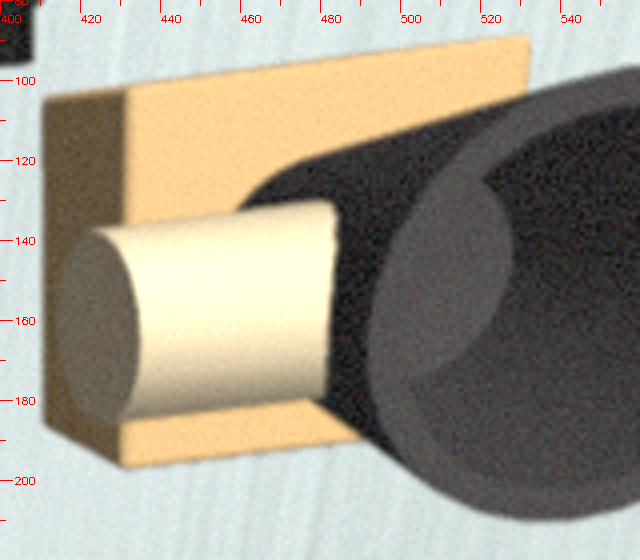

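```bash
cat > fit.py <<'E'
from h import *
from scipy.optimize import least_squares
def L(n): return dict(np.load(f'pics/{n}.npz'))
t=np.linspace(0,2*np.pi,181)[:-1]
def circ(x,y,yaw,d,z,R=0.025):
    # circle at distance d from axis towards -x, normal along x
    a=np.array([np.cos(yaw),np.sin(yaw),0]);b=np.array([-np.sin(yaw),np.cos(yaw),0])
    return np.array([x,y,z])-d*a+R*(np.cos(t)[:,None]*b+np.sin(t)[:,None]*np.array([0,0,1]))
def pd(poly,pts): return [cv2.pointPolygonTest(poly.astype(np.float32)[:,None],tuple(map(float,p)),True) for p in pts]
def fit(m,z,face,side,x0):
    def res(p):
        A=proj(m,circ(*p,0.09,z));B=proj(m,circ(*p,0.062,z))
        H=cv2.convexHull(np.vstack([A,B]).astype(np.float32))[:,0]
        return np.array(pd(A,face)+pd(H,side))
    s=least_squares(res,x0,diff_step=1e-3,x_scale=[.01,.01,.05])
    return s.x,res(s.x)
f2=[(447.7,165),(470.7,135.3),(479.3,151.7),(458.3,188),(453.3,151.7),(475,170),(466.7,184.3),(449.3,176.7)]
s2=[(493.3,137.7),(508,139.4),(476.7,190.3),(493.3,191.7)]
f3=[(413.8,157.5),(423.8,137),(435.3,161.3),(429.5,185),(432.5,146.3),(433.8,175),(417.5,177.5),(416.3,143.8)]
s3=[(450,133.8),(475,131),(450,182.5),(475,180.5)]
if __name__=="__main__":
    for n,z,f,s,x0 in [('w2',.14,f2,s2,[.8,-.11,.0]),('w3',.12,f3,s3,[.77,.12,0.])]:
        m=L(n);x,e=fit(m,z,f,s,x0)
        print(n,np.round(x,4),'yaw deg',np.degrees(x[2]).round(2),np.round(e,1),'spot',np.round(x[:2]-.09*np.array([np.cos(x[2]),np.sin(x[2])]),4))
    m=L('w4');c=np.array([onz(m,u,.062)[:2] for u in [(329.3,156.7),(355.7,155.7),(337.3,254.3),(361,254)]])
    print(c.round(4),'center',c.mean(0).round(4),'back',(c[0]+c[1])/2,'front',(c[2]+c[3])/2)
    d=(c[2]+c[3]-c[0]-c[1])/2;print('len',np.linalg.norm(d),'yaw',np.degrees(np.arctan2(d[1],d[0])))
    # brick corners
    m=L('w3');print('brick',[onz(m,u,.065)[:2].round(4) for u in [(431.3,102),(431,196.8),(532.5,89)]],[onz(m,u,0)[:2].round(4) for u in [(410.5,105),(410.5,185.5)]])
    m=L('w2');print('foot',onz(m,(422,160),0.0).round(4))
    for n,pts in [('top0',0)]: pass
E
python3 fit.py
```

```text
w2 [ 0.7809 -0.0954 -0.1026] yaw deg -5.88 [-0.5  0.1  1.4 -0.4  1.4  2.1  0.4  0.6 -0.1 -2.9 -0.8 -2.2] spot [ 0.6914 -0.0862]
w3 [ 0.7582  0.1068 -0.0878] yaw deg -5.03 [ -5.4  -2.9   6.7  -3.9   9.3   1.9  -3.4  -6.5   0.6  -8.7   1.  -10.4] spot [0.6686 0.1147]
[[0.6135 0.3465]
 [0.6454 0.3477]
 [0.6301 0.2173]
 [0.6617 0.2177]] center [0.6377 0.2823] back [0.62943902 0.34708411] front [0.64588133 0.21750246]
len 0.13062065232477105 yaw -82.7685198046054
brick [array([0.6869, 0.1701]), array([0.7028, 0.0584]), array([0.7991, 0.1841])] [array([0.6892, 0.169 ]), array([0.7031, 0.0586])]
foot [ 0.7151 -0.1033  0.    ]
```

```bash
sed -i 's/    s=least_squares.*/    from scipy.optimize import minimize\n    best=None\n    for yw in (-.3,-.1,.05,.2):\n        q=minimize(lambda p:(res(p)**2).sum(),[x0[0],x0[1],yw],method="Nelder-Mead",options=dict(xatol=1e-5,fatol=1e-4,maxiter=2000,initial_simplex=np.array([x0[0],x0[1],yw])+np.vstack([np.zeros(3),np.diag([.02,.02,.1])])))\n        if best is None or q.fun<best.fun: best=q\n    s=best/' fit.py; python3 fit.py | head -2
```

```text
w2 [ 0.7809 -0.0954 -0.1026] yaw deg -5.88 [-0.5  0.1  1.4 -0.4  1.4  2.2  0.4  0.6 -0.1 -2.9 -0.8 -2.2] spot [ 0.6914 -0.0862]
w3 [0.7557 0.1205 0.0998] yaw deg 5.72 [ -3.5   0.1   4.2  -0.7   4.7   3.4  -3.3  -3.2   1.  -12.4  -0.2 -11.2] spot [0.6661 0.1116]
```

```bash
sed -i 's/0.062,z/0.03,z/' fit.py; python3 fit.py | head -2
python3 - <<'E'
from fit import *
import fit
for n,z,x,s in [('w2',.14,None,(f2,s2,[.8,-.11,0])),('w3',.12,None,(f3,s3,[.77,.12,0]))]:
    m=L(n);x,e=fit.fit(m,z,*s)
    a=cv2.imread(f'pics/{n}.png');a=cv2.resize(a,None,fx=4,fy=4)
    for d in (.09,.05):
        cv2.polylines(a,[np.int32(proj(m,circ(*x,d,z))*4)],True,(0,0,255),1)
    c=np.int32(proj(m,circ(*x,.09,z)).mean(0)*4);cv2.imwrite(f'pics/o{n}.png',a[max(0,c[1]-250):c[1]+300,c[0]-250:c[0]+400])
E
```

```text
w2 [ 0.7804 -0.0955 -0.101 ] yaw deg -5.79 [-0.  -0.2  0.7 -0.2  1.8  1.6  0.2  1.1 -0.3 -0.2 -0.6 -0.2] spot [ 0.6909 -0.0864]
w3 [0.7519 0.1206 0.1203] yaw deg 6.89 [-0.1  0.1  0.  -0.5 -0.1  0.3  0.2 -0.1  0.1  0.3  0.7 -0.1] spot [0.6626 0.1098]
```

View pics/ow2.png

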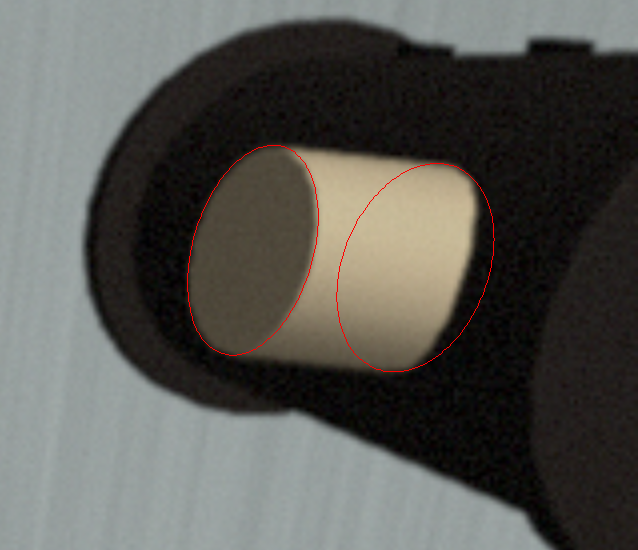

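View pics/ow3.png

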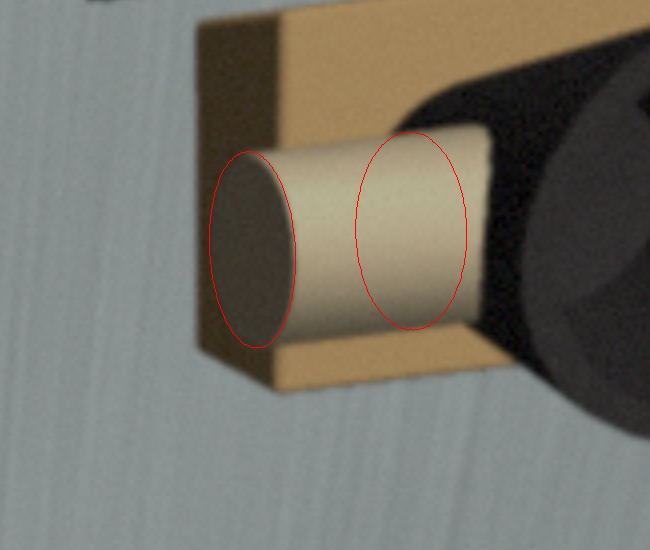

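Run:
```python
from fit import *
m=L('w4');j=onz(m,(428,230),.09)[:2];print('jar',j)
a=np.radians(-82.8);ax=np.array([np.cos(a),np.sin(a)]);d=j-np.array([.6377,.2823]);print(d@ax, d@np.array([-ax[1],ax[0]]))
go(.6377,.2823,.16,97.2)
```

```text
jar [0.73203839 0.26254653]
0.0314214442784554 0.09111874132877155
pos [0.5563 0.3181 0.2939] yaw 89.98 -> dx -3.56 dy 8.15 dz 13.39 spin -0.126  dist 16.1cm
```

```bash
python3 -m handwheel '[{"dx":-1.5,"dy":3,"dz":4,"spin":-0.06,"hand":5.6},{"dx":-3.56,"dy":6,"dz":8,"spin":-0.126,"hand":5.6},{"dx":-3.56,"dy":8.15,"dz":12,"spin":-0.126,"hand":5.6},{"dx":-3.56,"dy":8.15,"dz":13.4,"spin":-0.126,"hand":5.6},{"dx":-3.56,"dy":8.15,"dz":13.4,"spin":-0.126,"hand":5.6},{"dx":-3.56,"dy":8.15,"dz":13.4,"spin":-0.126,"hand":5.6}]' 60; python3 -c "
from h import *
m,f=snap('wrist','w5'); np.savez('pics/w5.npz',**m)
go(.6377,.2823,.028,97.2)"
```

```text
time: 6.62
position: [0.6382, 0.2846, 0.1626]
ee_rot: [[-0.127, 0.992, 0.003], [0.992, 0.127, 0.001], [0.001, 0.003, -1.0]]
force: [0.5, -0.3, 0.2]
opening: 0.656
pos [0.6384 0.2849 0.1629] yaw 97.3 -> dx -0.26 dy -0.16 dz 13.49 spin 0.002  dist 13.5cm
```

View pics/w5.png

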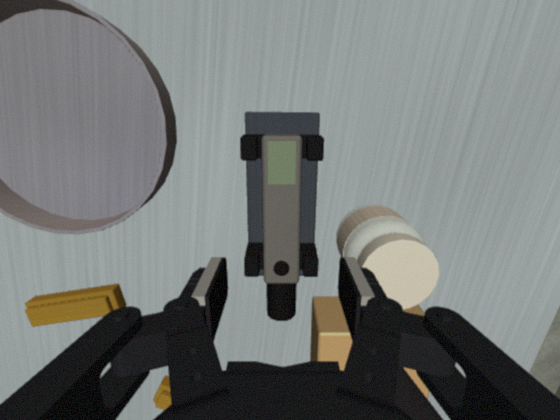

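```bash
python3 - <<'E'
from fit import *
m=L('w5')
c=np.array([onz(m,u,.062)[:2] for u in [(263.5,137),(300.5,137),(264.5,281.5),(300,281.5)]]);print(c.round(4),c.mean(0))
E
python3 -m handwheel '[{"dx":-0.26,"dy":-0.1,"dz":4,"spin":0,"hand":5.6},{"dx":-0.26,"dy":-0.1,"dz":8,"spin":0,"hand":5.6},{"dx":-0.26,"dy":-0.1,"dz":10,"spin":0,"hand":5.6},{"dx":-0.26,"dy":-0.1,"dz":11.5,"spin":0,"hand":5.6},{"dx":-0.26,"dy":-0.1,"dz":12.5,"spin":0,"hand":5.6},{"dx":-0.26,"dy":-0.1,"dz":13.4,"spin":0,"hand":5.6},{"dx":-0.26,"dy":-0.1,"dz":13.4,"spin":0,"hand":5.6},{"dx":-0.26,"dy":-0.1,"dz":13.4,"spin":0,"hand":5.6}]' 60
```

```text
[[0.6172 0.3421]
 [0.6455 0.3457]
 [0.6317 0.2175]
 [0.6631 0.2215]] [0.63941233 0.28167266]
time: 7.68
position: [0.6375, 0.2817, 0.0268]
ee_rot: [[-0.127, 0.992, 0.001], [0.992, 0.127, 0.0], [0.0, 0.001, -1.0]]
force: [0.4, 0.0, -0.3]
opening: 0.654
```

```bash
python3 -m handwheel '[{"dx":0,"dy":0,"dz":0,"spin":0,"hand":2.8},{"dx":0,"dy":0,"dz":0,"spin":0,"hand":2.8},{"dx":0,"dy":0,"dz":0,"spin":0,"hand":2.8},{"dx":0,"dy":0,"dz":0,"spin":0,"hand":2.8},{"dx":0,"dy":0,"dz":0,"spin":0,"hand":2.8},{"dx":0,"dy":0,"dz":0,"spin":0,"hand":2.8}]' 60
python3 -m handwheel '[{"dx":0,"dy":0,"dz":-0.5,"spin":0,"hand":2.4},{"dx":0,"dy":0,"dz":-1.5,"spin":0,"hand":2.4},{"dx":0,"dy":0,"dz":-3.5,"spin":0,"hand":2.4},{"dx":0,"dy":0,"dz":-6.5,"spin":0,"hand":2.4},{"dx":0,"dy":0,"dz":-9.5,"spin":0,"hand":2.4},{"dx":0,"dy":0,"dz":-10,"spin":0,"hand":2.4},{"dx":0,"dy":0,"dz":-10,"spin":0,"hand":2.4}]' 60
python3 -c "
from h import *
m,f=snap('wrist','w6'); np.savez('pics/w6.npz',**m);snap('scene','s6')
go(.487,-.0657,.121,174.2)"
```

```text
time: 8.43
position: [0.6378, 0.2818, 0.027]
ee_rot: [[-0.127, 0.992, 0.002], [0.992, 0.127, 0.001], [0.0, 0.002, -1.0]]
force: [1.5, 0.2, 4.9]
opening: 0.369
time: 9.3
position: [0.637, 0.2815, 0.1267]
ee_rot: [[-0.127, 0.992, 0.001], [0.992, 0.127, 0.0], [0.0, 0.001, -1.0]]
force: [0.4, 0.0, -2.6]
opening: 0.369
pos [0.6357 0.2811 0.1245] yaw 97.28 -> dx -32.51 dy -19.14 dz 0.43 spin -1.343  dist 37.7cm
```

View pics/w6.png

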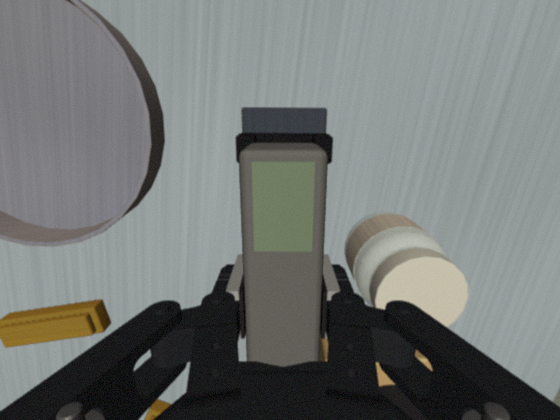

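View pics/s6.png

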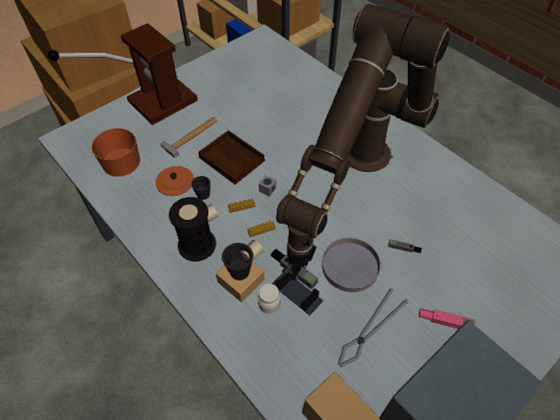

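```bash
python3 -m handwheel '[{"dx":0,"dy":-3,"dz":-0.5,"spin":0,"hand":2.4},{"dx":0,"dy":-7,"dz":-1,"spin":-0.1,"hand":2.4},{"dx":-3,"dy":-12,"dz":-1.5,"spin":-0.25,"hand":2.4},{"dx":-6,"dy":-17,"dz":-1.5,"spin":-0.4,"hand":2.4},{"dx":-10,"dy":-19,"dz":-1.5,"spin":-0.55,"hand":2.4},{"dx":-14,"dy":-20,"dz":-1.5,"spin":-0.7,"hand":2.4},{"dx":-18,"dy":-20,"dz":-1.5,"spin":-0.85,"hand":2.4},{"dx":-22,"dy":-20,"dz":-1.5,"spin":-1.0,"hand":2.4}]' 60
python3 -c "
from h import *
go(.477,-.0648,.121,174.2)"
```

```text
time: 10.4
position: [0.4652, 0.0368, 0.14]
ee_rot: [[-0.905, 0.425, -0.002], [0.425, 0.905, 0.0], [0.002, -0.001, -1.0]]
force: [0.6, 0.2, -2.4]
opening: 0.367
pos [0.4652 0.0368 0.14  ] yaw 154.87 -> dx -5.39 dy -8.69 dz 1.90 spin -0.337  dist 10.4cm
```

```bash
python3 -m handwheel '[{"dx":-1.5,"dy":-2.5,"dz":0.5,"spin":-0.1,"hand":2.4},{"dx":-3,"dy":-5,"dz":1,"spin":-0.2,"hand":2.4},{"dx":-4.5,"dy":-7.5,"dz":1.5,"spin":-0.3,"hand":2.4},{"dx":-5.4,"dy":-8.7,"dz":1.9,"spin":-0.337,"hand":2.4},{"dx":-5.4,"dy":-8.7,"dz":1.9,"spin":-0.337,"hand":2.4},{"dx":-5.4,"dy":-8.7,"dz":1.9,"spin":-0.337,"hand":2.4}]' 60
python3 -c "
from h import *
m,f=snap('scene','s7');m,f=snap('top','t7'); m,f=snap('wrist','w7'); np.savez('pics/w7.npz',**m)
go(.487,-.0658,.121,174.2)
go(.487,-.0658,.121,174.2)
zoom('s7',150,170,150,110,5,'s7z');zoom('t7',270,100,120,110,6,'t7z')
"
```

```text
time: 11.15
position: [0.477, -0.0632, 0.1215]
ee_rot: [[-0.994, 0.107, -0.002], [0.107, 0.994, 0.001], [0.002, 0.001, -1.0]]
force: [-0.1, -0.4, -2.0]
opening: 0.365
pos [ 0.4776 -0.063   0.1221] yaw 173.92 -> dx -0.96 dy -0.17 dz 0.11 spin -0.005  dist 1.0cm
pos [ 0.4776 -0.063   0.1221] yaw 173.92 -> dx -0.96 dy -0.17 dz 0.11 spin -0.005  dist 1.0cm
```

View pics/s7z.png

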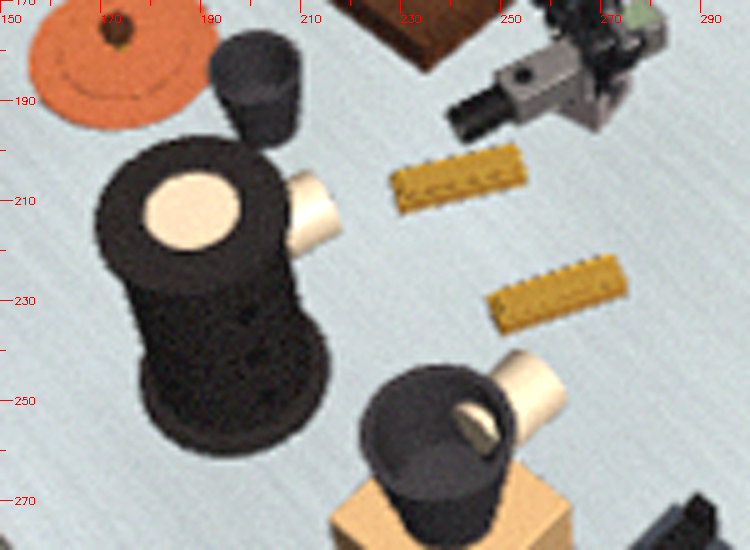

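View pics/t7z.png

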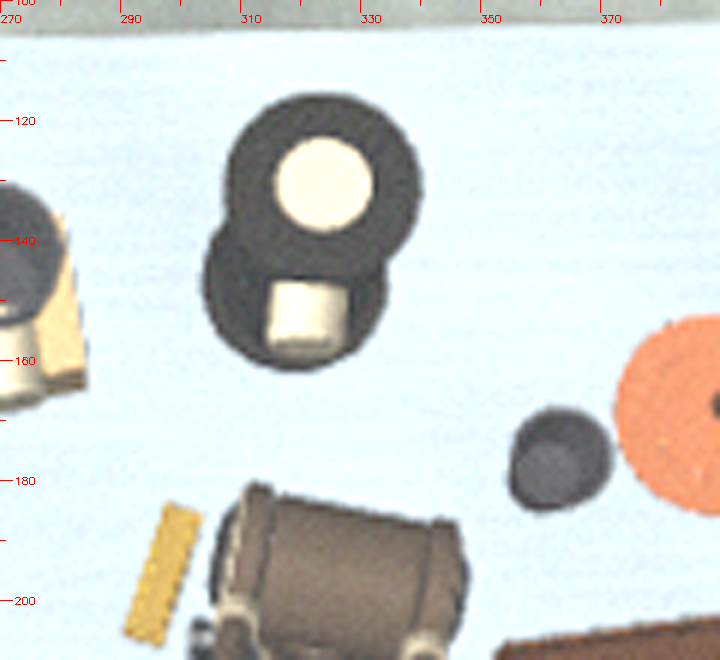

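View pics/w7.png

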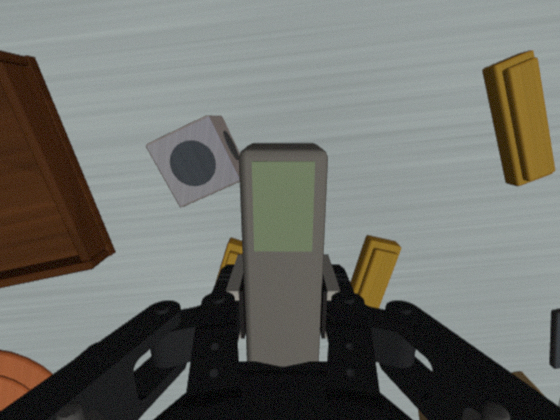

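Run:
```python
from fit import *
m=r.camera_model('scene');o=r.get_obs();R=np.array(o['ee_rot']);p=np.array(o['position']);print(p,R[:,0])
x=-R[:,0]; org=p+np.array([0,0,.003])
nose=org+x*.105+np.array([0,0,.016])
print('nose',nose,proj(m,nose))
for l in (.105,.065):
  for s in ((0,.0145),(0,-.0145),(.0145,0),(-.0145,0)):
    print(l,s,((proj(m,org+x*l+R[:,1]*s[0]+np.array([0,0,.016+s[1]]))[0]-[150,170])*5).round(0))
for X in (.065,):
  for sy in (.016,-.016):
    for z in (0,.032): print('body',X,sy,z,((proj(m,org+x*X+R[:,1]*sy+np.array([0,0,z]))[0]-[150,170])*5).round(0))
# scene vs fit check of flask face
A=proj(m,circ(.7804,-.0955,-.101,.09,.14));print('flask face zoom bbox',((A.min(0)-[150,170])*5).round(),((A.max(0)-[150,170])*5).round())
A=proj(m,circ(.7519,.1206,.1203,.09,.12));print('cruc',((A.min(0)-[150,170])*5).round(),((A.max(0)-[150,170])*5).round())
```

```text
[ 0.47763114 -0.06304636  0.12211227] [-9.94378799e-01  1.05880419e-01  3.74787407e-04]
nose [ 0.58204091 -0.07416381  0.14107292] [[240.22105538 194.84486769]]
0.105 (0, 0.0145) [450. 111.]
0.105 (0, -0.0145) [453. 137.]
0.105 (0.0145, 0) [462. 138.]
0.105 (-0.0145, 0) [440. 111.]
0.065 (0, 0.0145) [498.  85.]
0.065 (0, -0.0145) [500. 111.]
0.065 (0.0145, 0) [511. 112.]
0.065 (-0.0145, 0) [488.  85.]
body 0.065 0.016 0 [513. 127.]
body 0.065 0.016 0.032 [511.  99.]
body 0.065 -0.016 0 [488.  98.]
body 0.065 -0.016 0.032 [486.  69.]
flask face zoom bbox [295. 165.] [334. 230.]
cruc [504. 344.] [560. 404.]
```

```bash
python3 -m handwheel '[{"dx":-0.5,"dy":-0.1,"dz":0.1,"spin":-0.005,"hand":2.4},{"dx":-0.96,"dy":-0.2,"dz":0.1,"spin":-0.005,"hand":2.4},{"dx":-0.96,"dy":-0.2,"dz":0.1,"spin":-0.005,"hand":2.4},{"dx":-0.96,"dy":-0.2,"dz":0.1,"spin":-0.005,"hand":2.4}]' 60
python3 - <<'E'
from h import *
P=[]
for i in range(6):
    r.grab_frame('wrist');o=r.get_obs();P.append(np.r_[o['position'],np.degrees(np.arctan2(o['ee_rot'][1][0],o['ee_rot'][0][0]))])
    print(np.round(P[-1],4))
go(.487,-.0658,.121,174.2)
E
```

```text
time: 11.8
position: [0.4872, -0.0668, 0.1212]
ee_rot: [[-0.995, 0.102, -0.0], [0.102, 0.995, 0.0], [0.0, 0.0, -1.0]]
force: [-0.3, 0.1, -1.8]
opening: 0.368
[ 4.871000e-01 -6.680000e-02  1.211000e-01  1.741663e+02]
[ 4.870000e-01 -6.680000e-02  1.211000e-01  1.741631e+02]
[ 4.870000e-01 -6.680000e-02  1.211000e-01  1.741633e+02]
[ 4.871000e-01 -6.680000e-02  1.212000e-01  1.741669e+02]
[ 4.871000e-01 -6.680000e-02  1.212000e-01  1.741593e+02]
[ 4.871000e-01 -6.680000e-02  1.212000e-01  1.741636e+02]
pos [ 0.4871 -0.0668  0.1212] yaw 174.16 -> dx 0.02 dy 0.10 dz 0.02 spin -0.001  dist 0.1cm
```

```bash
for i in 1; do python3 -m handwheel '[{"dx":0,"dy":0.08,"dz":0,"spin":0,"hand":2.4},{"dx":0,"dy":0.08,"dz":0,"spin":0,"hand":2.4},{"dx":0,"dy":0.08,"dz":0,"spin":0,"hand":2.4},{"dx":0,"dy":0.08,"dz":0,"spin":0,"hand":2.4}]' 60; done
python3 - <<'E'
from h import *
go(.487,-.0658,.121,174.2)
snap('scene','s8');snap('top','t8');zoom('s8',150,170,150,110,5,'s8z')
E
```

```text
time: 12.6
position: [0.4873, -0.066, 0.1212]
ee_rot: [[-0.995, 0.102, 0.0], [0.102, 0.995, -0.0], [-0.0, -0.0, -1.0]]
force: [0.8, 0.3, -2.9]
opening: 0.368
pos [ 0.4873 -0.066   0.1212] yaw 174.17 -> dx 0.03 dy 0.02 dz 0.02 spin -0.001  dist 0.0cm
```

View pics/s8z.png

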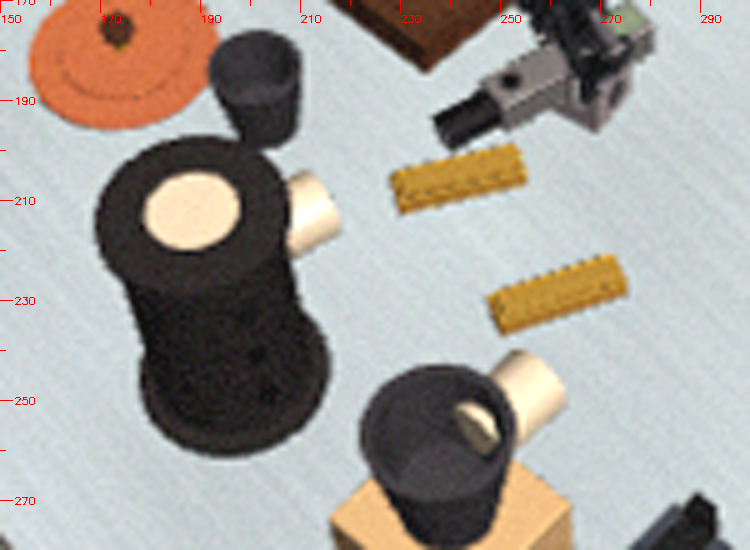

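```bash
python3 -m handwheel '[{"dx":0,"dy":0,"dz":0,"spin":0,"hand":2.4},{"dx":0,"dy":0,"dz":0,"spin":0,"hand":2.4},{"dx":0,"dy":0,"dz":0,"spin":0,"hand":2.4},{"dx":0,"dy":0,"dz":0,"spin":0,"hand":2.4},{"dx":0,"dy":0,"dz":0,"spin":0,"hand":2.4},{"dx":0,"dy":0,"dz":0,"spin":0,"hand":2.4},{"dx":0,"dy":0,"dz":0,"spin":0,"hand":2.4},{"dx":0,"dy":0,"dz":0,"spin":0,"hand":2.4}]' 60 
python3 -m handwheel '[{"dx":0,"dy":0,"dz":0,"spin":0,"hand":2.4},{"dx":0,"dy":0,"dz":0,"spin":0,"hand":2.4},{"dx":0,"dy":0,"dz":0,"spin":0,"hand":2.4},{"dx":0,"dy":0,"dz":0,"spin":0,"hand":2.4},{"dx":0,"dy":0,"dz":0,"spin":0,"hand":2.4},{"dx":0,"dy":0,"dz":0,"spin":0,"hand":2.4},{"dx":0,"dy":0,"dz":0,"spin":0,"hand":2.4},{"dx":0,"dy":0,"dz":0,"spin":0,"hand":2.4}]' 60 | head -2
python3 -m handwheel '[{"dx":0,"dy":0,"dz":0,"spin":0,"hand":2.4},{"dx":0,"dy":0,"dz":0,"spin":0,"hand":2.4},{"dx":0,"dy":0,"dz":0,"spin":0,"hand":2.4},{"dx":0,"dy":0,"dz":0,"spin":0,"hand":2.4},{"dx":0,"dy":0,"dz":0,"spin":0,"hand":2.4},{"dx":0,"dy":0,"dz":0,"spin":0,"hand":2.4},{"dx":0,"dy":0,"dz":0,"spin":0,"hand":2.4},{"dx":0,"dy":0,"dz":0,"spin":0,"hand":2.4}]' 60 | head -2
python3 -m handwheel '[{"dx":0,"dy":0,"dz":0,"spin":0,"hand":2.4},{"dx":0,"dy":0,"dz":0,"spin":0,"hand":2.4},{"dx":0,"dy":0,"dz":0,"spin":0,"hand":2.4},{"dx":0,"dy":0,"dz":0,"spin":0,"hand":2.4},{"dx":0,"dy":0,"dz":0,"spin":0,"hand":2.4},{"dx":0,"dy":0,"dz":0,"spin":0,"hand":2.4},{"dx":0,"dy":0,"dz":0,"spin":0,"hand":2.4},{"dx":0,"dy":0,"dz":0,"spin":0,"hand":2.4}]' 60 | head -2
python3 - <<'E'
from h import *
go(.4592,.0845,.101,187.0)
E
```

```text
time: 13.7
position: [0.4873, -0.066, 0.1212]
ee_rot: [[-0.995, 0.102, 0.0], [0.102, 0.995, -0.0], [-0.0, -0.0, -1.0]]
force: [-0.3, 0.8, -2.8]
opening: 0.368
time: 14.7
position: [0.4873, -0.066, 0.1212]
time: 15.7
position: [0.4873, -0.066, 0.1212]
time: 16.7
position: [0.4873, -0.066, 0.1212]
pos [ 0.4873 -0.066   0.1212] yaw 174.17 -> dx 4.32 dy 14.69 dz 2.02 spin -0.224  dist 15.4cm
```

```bash
python3 -m handwheel '[{"dx":2,"dy":3,"dz":0.2,"spin":-0.05,"hand":2.4},{"dx":4.3,"dy":7,"dz":0.8,"spin":-0.15,"hand":2.4},{"dx":4.3,"dy":11,"dz":1.5,"spin":-0.224,"hand":2.4},{"dx":4.3,"dy":14.7,"dz":2,"spin":-0.224,"hand":2.4},{"dx":4.3,"dy":14.7,"dz":2,"spin":-0.224,"hand":2.4},{"dx":4.3,"dy":14.7,"dz":2,"spin":-0.224,"hand":2.4},{"dx":4.3,"dy":14.7,"dz":2,"spin":-0.224,"hand":2.4},{"dx":4.3,"dy":14.7,"dz":2,"spin":-0.224,"hand":2.4}]' 60
python3 - <<'E'
from h import *
go(.4591,.0848,.101,187.0)
snap('scene','s9');zoom('s9',190,170,150,110,5,'s9z')
snap('top','t9');zoom('t9',230,120,120,100,6,'t9z')
E
```

```text
time: 17.7
position: [0.4595, 0.0838, 0.1013]
ee_rot: [[-0.993, -0.12, 0.0], [-0.12, 0.993, -0.0], [-0.0, -0.0, -1.0]]
force: [-0.2, -0.4, -2.2]
opening: 0.37
pos [0.4595 0.0838 0.1013] yaw -173.08 -> dx 0.03 dy 0.11 dz 0.03 spin -0.001  dist 0.1cm
```

View pics/s9z.png

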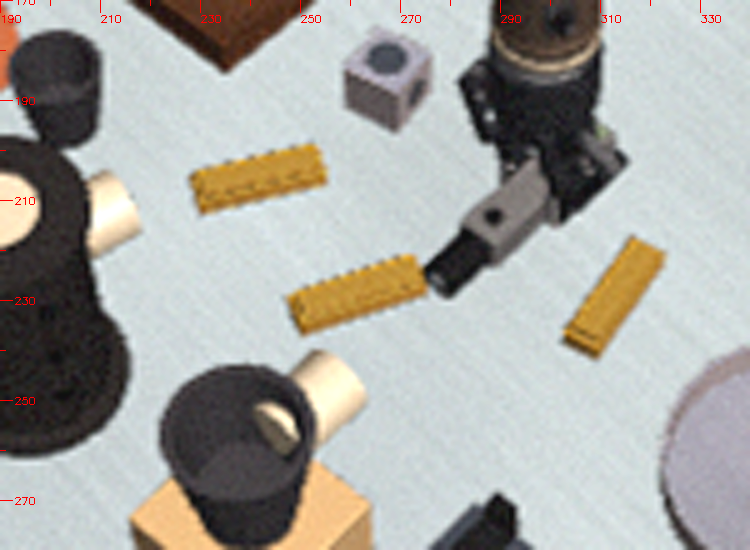

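View pics/t9z.png

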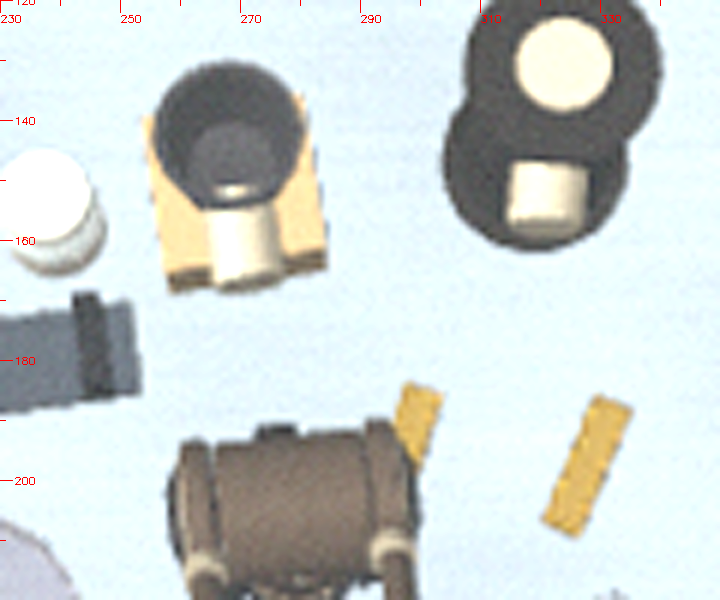

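```bash
python3 -m handwheel '[{"dx":0,"dy":0.1,"dz":0,"spin":0,"hand":2.4},{"dx":0,"dy":0.1,"dz":0,"spin":0,"hand":2.4},{"dx":0,"dy":0.1,"dz":0,"spin":0,"hand":2.4},{"dx":0,"dy":0.1,"dz":0,"spin":0,"hand":2.4}]' 60
python3 - <<'E'
from fit import *
m=r.camera_model('top');o=r.get_obs();R=np.array(o['ee_rot']);p=np.array(o['position'])
x=-R[:,0]; org=p+np.array([0,0,.003]);nose=org+x*.105+np.array([0,0,.016])
print(nose,((proj(m,nose)-[230,120])*6), 'barrel edges',[((proj(m,nose+R[:,1]*s)-[230,120])*6).round(0) for s in (.0145,-.0145)])
A=proj(m,circ(.7519,.1206,.1215,.09,.12));print(((A.min(0)-[230,120])*6).round(),((A.max(0)-[230,120])*6).round(),((A.mean(0)-[230,120])*6))
sp=np.array([.6626,.1098,.12]);d=sp-nose;a=x;print('along',d@a,'off',d-(d@a)*a)
E
```

```text
time: 18.3
position: [0.4593, 0.0856, 0.1012]
ee_rot: [[-0.993, -0.122, 0.0], [-0.122, 0.993, -0.0], [-0.0, -0.0, -1.0]]
force: [0.1, 0.1, -2.8]
opening: 0.366
[0.56352875 0.09842848 0.12017374] [[269.34947039 424.07604917]] barrel edges [array([[248., 427.]]), array([[291., 421.]])]
[212. 267.] [286. 290.] [249.21483522 278.66802838]
along 0.09971856821238766 off [ 9.69333565e-05 -7.88940674e-04 -1.73911038e-04]
```

Run:
```python
from h import *
snap('top','t10');zoom('t10',255,145,40,50,12,'t10z')
snap('scene','s10');zoom('s10',235,205,70,60,11,'s10z')
```

```text
(no output)
```

View pics/t10z.png

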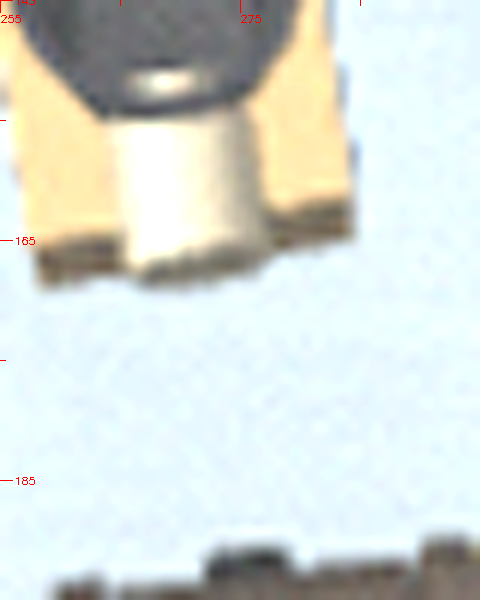

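View pics/s10z.png

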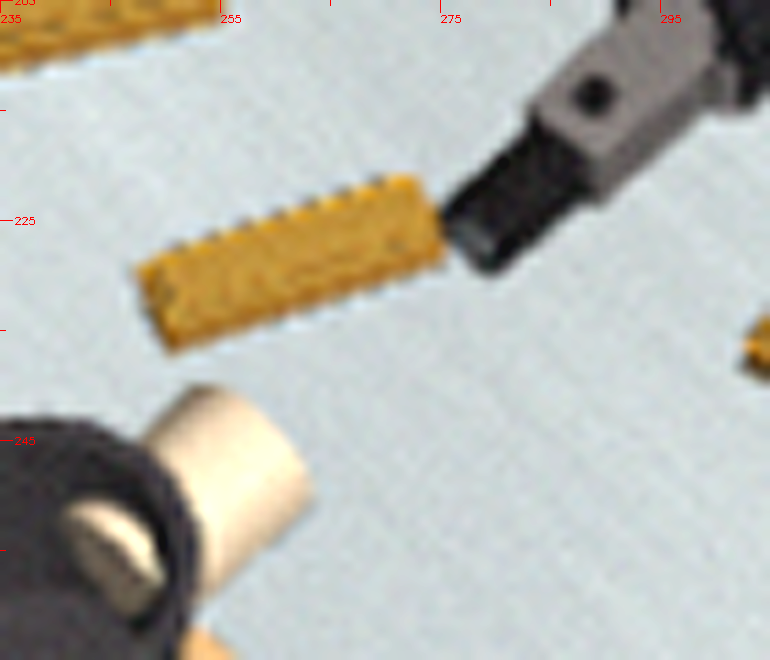

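```bash
python3 -m handwheel '[{"dx":0,"dy":0,"dz":0,"spin":0,"hand":2.4},{"dx":0,"dy":0,"dz":0,"spin":0,"hand":2.4},{"dx":0,"dy":0,"dz":0,"spin":0,"hand":2.4},{"dx":0,"dy":0,"dz":0,"spin":0,"hand":2.4},{"dx":0,"dy":0,"dz":0,"spin":0,"hand":2.4},{"dx":0,"dy":0,"dz":0,"spin":0,"hand":2.4},{"dx":0,"dy":0,"dz":0,"spin":0,"hand":2.4},{"dx":0,"dy":0,"dz":0,"spin":0,"hand":2.4}]' 60 | head -2
python3 -m handwheel '[{"dx":0,"dy":0,"dz":0,"spin":0,"hand":2.4},{"dx":0,"dy":0,"dz":0,"spin":0,"hand":2.4},{"dx":0,"dy":0,"dz":0,"spin":0,"hand":2.4},{"dx":0,"dy":0,"dz":0,"spin":0,"hand":2.4},{"dx":0,"dy":0,"dz":0,"spin":0,"hand":2.4},{"dx":0,"dy":0,"dz":0,"spin":0,"hand":2.4},{"dx":0,"dy":0,"dz":0,"spin":0,"hand":2.4},{"dx":0,"dy":0,"dz":0,"spin":0,"hand":2.4}]' 60 | head -2
python3 -m handwheel '[{"dx":0,"dy":0,"dz":0,"spin":0,"hand":2.4},{"dx":0,"dy":0,"dz":0,"spin":0,"hand":2.4},{"dx":0,"dy":0,"dz":0,"spin":0,"hand":2.4},{"dx":0,"dy":0,"dz":0,"spin":0,"hand":2.4},{"dx":0,"dy":0,"dz":0,"spin":0,"hand":2.4},{"dx":0,"dy":0,"dz":0,"spin":0,"hand":2.4},{"dx":0,"dy":0,"dz":0,"spin":0,"hand":2.4},{"dx":0,"dy":0,"dz":0,"spin":0,"hand":2.4}]' 60 | head -2
python3 -m handwheel '[{"dx":0,"dy":0,"dz":0,"spin":0,"hand":2.4},{"dx":0,"dy":0,"dz":0,"spin":0,"hand":2.4},{"dx":0,"dy":0,"dz":0,"spin":0,"hand":2.4},{"dx":0,"dy":0,"dz":0,"spin":0,"hand":2.4},{"dx":0,"dy":0,"dz":0,"spin":0,"hand":2.4},{"dx":0,"dy":0,"dz":0,"spin":0,"hand":2.4},{"dx":0,"dy":0,"dz":0,"spin":0,"hand":2.4},{"dx":0,"dy":0,"dz":0,"spin":0,"hand":2.4}]' 60 | head -2
python3 - <<'E'
from h import *
go(.4591,.0848,.101,187.0)
go(.46,.27,.14,140)
E
```

```text
time: 19.4
position: [0.4593, 0.0856, 0.1012]
time: 20.4
position: [0.4593, 0.0856, 0.1012]
time: 21.4
position: [0.4594, 0.0856, 0.1012]
time: 22.4
position: [0.4593, 0.0856, 0.1012]
pos [0.4593 0.0856 0.1012] yaw -173.0 -> dx 0.03 dy -0.08 dz 0.02 spin 0.000  dist 0.1cm
pos [0.4593 0.0856 0.1012] yaw -173.0 -> dx -2.31 dy 18.30 dz -3.88 spin 0.820  dist 18.8cm
```

```bash
python3 -m handwheel '[{"dx":1,"dy":3,"dz":-1,"spin":0.05,"hand":2.4},{"dx":0,"dy":6,"dz":-2,"spin":0.2,"hand":2.4},{"dx":-1,"dy":9,"dz":-3,"spin":0.35,"hand":2.4},{"dx":-2,"dy":12,"dz":-4,"spin":0.5,"hand":2.4},{"dx":-2.3,"dy":15,"dz":-4,"spin":0.65,"hand":2.4},{"dx":-2.3,"dy":18,"dz":-4,"spin":0.8,"hand":2.4},{"dx":-2.3,"dy":19,"dz":-4,"spin":0.95,"hand":2.4},{"dx":-2.3,"dy":19,"dz":-4,"spin":1.1,"hand":2.4}]' 60
python3 - <<'E'
from h import *
go(.6377,.2818,.137,97.2)
E
```

```text
time: 23.4
position: [0.4587, 0.278, 0.1411]
ee_rot: [[-0.556, 0.831, -0.0], [0.831, 0.556, 0.0], [0.0, 0.0, -1.0]]
force: [0.3, -0.7, -2.3]
opening: 0.37
pos [0.4587 0.278  0.1411] yaw 123.78 -> dx -9.64 dy 15.08 dz 0.40 spin 0.464  dist 17.9cm
```

```bash
python3 -m handwheel '[{"dx":-1.5,"dy":3,"dz":0,"spin":0.12,"hand":2.4},{"dx":-3.5,"dy":6,"dz":0,"spin":0.24,"hand":2.4},{"dx":-5.5,"dy":9,"dz":0,"spin":0.36,"hand":2.4},{"dx":-7.5,"dy":12,"dz":0,"spin":0.463,"hand":2.4},{"dx":-9.6,"dy":15.1,"dz":0.4,"spin":0.463,"hand":2.4},{"dx":-9.6,"dy":15.1,"dz":0.4,"spin":0.463,"hand":2.4},{"dx":-9.6,"dy":15.1,"dz":0.4,"spin":0.463,"hand":2.4},{"dx":-9.6,"dy":15.1,"dz":0.4,"spin":0.463,"hand":2.4}]' 60
python3 - <<'E'
from h import *
go(.6378,.2818,.0277,97.28)
snap('wrist','w11')
E
```

```text
time: 24.4
position: [0.6366, 0.2818, 0.1369]
ee_rot: [[-0.13, 0.991, -0.001], [0.991, 0.13, -0.0], [-0.0, -0.001, -1.0]]
force: [-0.7, -0.5, -2.2]
opening: 0.364
pos [0.6366 0.2818 0.1369] yaw 97.48 -> dx -0.02 dy 0.14 dz 10.92 spin 0.003  dist 10.9cm
```

View pics/w11.png

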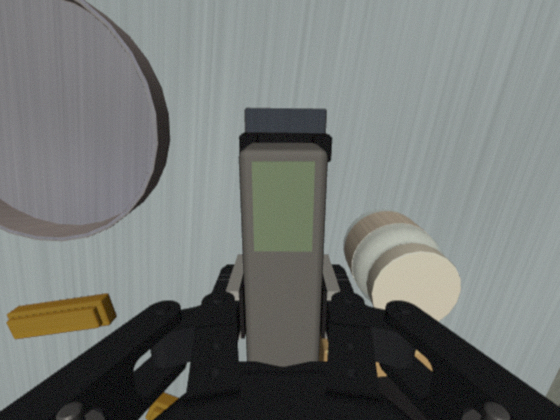

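```bash
python3 -m handwheel '[{"dx":0,"dy":0.14,"dz":3,"spin":0.003,"hand":2.4},{"dx":0,"dy":0.14,"dz":6,"spin":0.003,"hand":2.4},{"dx":0,"dy":0.14,"dz":8,"spin":0.003,"hand":2.4},{"dx":0,"dy":0.14,"dz":9,"spin":0.003,"hand":2.4},{"dx":0,"dy":0.14,"dz":10,"spin":0.003,"hand":2.4},{"dx":0,"dy":0.14,"dz":10.5,"spin":0.003,"hand":2.4},{"dx":0,"dy":0.14,"dz":10.8,"spin":0.003,"hand":2.4},{"dx":0,"dy":0.14,"dz":10.9,"spin":0.003,"hand":2.4}]' 60 
python3 -m handwheel '[{"dx":0,"dy":0,"dz":0,"spin":0,"hand":2.4},{"dx":0,"dy":0,"dz":0,"spin":0,"hand":2.4}]' 60
```

```text
time: 25.45
position: [0.6396, 0.282, 0.0286]
ee_rot: [[-0.127, 0.992, 0.001], [0.992, 0.127, 0.0], [0.0, 0.001, -1.0]]
force: [0.1, -0.1, -2.7]
opening: 0.364
time: 25.7
position: [0.6395, 0.2821, 0.0286]
ee_rot: [[-0.127, 0.992, 0.001], [0.992, 0.127, 0.0], [0.0, 0.001, -1.0]]
force: [0.1, -0.1, -2.8]
opening: 0.367
```

```bash
python3 -m handwheel '[{"dx":0,"dy":-0.15,"dz":0.08,"spin":0,"hand":2.4},{"dx":0,"dy":-0.15,"dz":0.15,"spin":0,"hand":2.4},{"dx":0,"dy":-0.15,"dz":0.15,"spin":0,"hand":2.4}]' 60
python3 -m handwheel '[{"dx":0,"dy":0,"dz":0,"spin":0,"hand":5.6},{"dx":0,"dy":0,"dz":0,"spin":0,"hand":5.6},{"dx":0,"dy":0,"dz":0,"spin":0,"hand":5.6},{"dx":0,"dy":0,"dz":0,"spin":0,"hand":5.6},{"dx":0,"dy":0,"dz":-2,"spin":0,"hand":5.6},{"dx":0,"dy":0,"dz":-6,"spin":0,"hand":5.6},{"dx":0,"dy":0,"dz":-12,"spin":0,"hand":5.6},{"dx":0,"dy":0,"dz":-17,"spin":0,"hand":5.6}]' 60
python3 - <<'E'
from h import *
m,f=snap('wrist','w12');np.savez('pics/w12.npz',**m)
E
```

```text
time: 26.08
position: [0.6376, 0.2818, 0.0271]
ee_rot: [[-0.127, 0.992, -0.0], [0.992, 0.127, -0.0], [-0.0, -0.0, -1.0]]
force: [-0.9, -0.5, 1.1]
opening: 0.364
time: 27.08
position: [0.6386, 0.2821, 0.2009]
ee_rot: [[-0.127, 0.992, 0.003], [0.992, 0.127, 0.001], [0.001, 0.003, -1.0]]
force: [0.7, 0.9, -0.7]
opening: 0.656
```

View pics/w12.png

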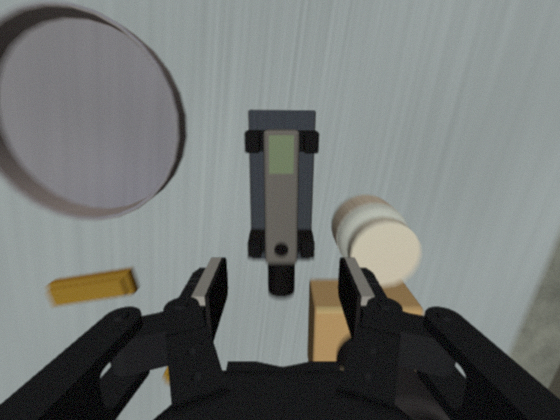

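Run:
```python
from h import *
go(.47,.06,.28,90)
```

```text
pos [0.6428 0.2837 0.21  ] yaw 97.28 -> dx -19.97 dy -19.86 dz -7.40 spin 0.127  dist 29.1cm
```

```bash
python3 -m handwheel '[{"dx":-2,"dy":-3,"dz":-3,"spin":0,"hand":5.6},{"dx":-5,"dy":-7,"dz":-6,"spin":0.05,"hand":5.6},{"dx":-9,"dy":-11,"dz":-7,"spin":0.1,"hand":5.6},{"dx":-13,"dy":-15,"dz":-7,"spin":0.127,"hand":5.6},{"dx":-17,"dy":-18,"dz":-7,"spin":0.127,"hand":5.6},{"dx":-20,"dy":-20,"dz":-7.4,"spin":0.127,"hand":5.6},{"dx":-20,"dy":-20,"dz":-7.4,"spin":0.127,"hand":5.6},{"dx":-20,"dy":-20,"dz":-7.4,"spin":0.127,"hand":5.6}]' 60
python3 - <<'E'
from h import *
m,f=snap('wrist','w13');np.savez('pics/w13.npz',**m)
for n in ('bar1','cake1'):
    for d in r.trace('wrist',n):
        c=d['region'];print(n,d['p'],d['xy'],onz(m,d['xy'],.02)[:2],c.sum())
E
```

```text
time: 28.12
position: [0.4654, 0.0584, 0.2718]
ee_rot: [[0.0, 1.0, 0.002], [1.0, -0.0, 0.001], [0.001, 0.002, -1.0]]
force: [-0.3, 0.0, -0.1]
opening: 0.655
bar1 0.89 [323.0, 286.0] [ 0.52562938 -0.10210564] 654
bar1 0.87 [354.5, 212.1] [0.56371616 0.01039825] 1701
bar1 0.71 [253.7, 118.4] [0.43146739 0.13114903] 2018
cake1 0.52 [253.6, 119.4] [0.43131106 0.12997216] 2034
```

View pics/w13.png

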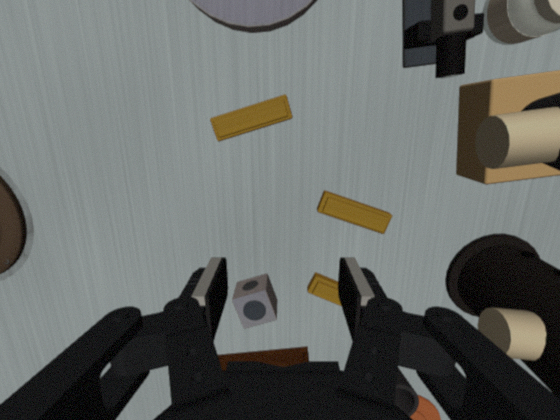

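```bash
cat > bars.py <<'E'
from h import *
from scipy.optimize import minimize
V=np.array([[sx*.05,sy*w,z] for sx in(-1,1) for sy in(-1,1) for w,z in((.015,0),(.015,.016),(.011,.024))])
def mask(f):
    h=cv2.cvtColor(f,cv2.COLOR_RGB2HSV)
    k=((h[...,0]>14)&(h[...,0]<30)&(h[...,1]>150)&(h[...,2]>60)).astype(np.uint8)
    return cv2.morphologyEx(k,cv2.MORPH_CLOSE,np.ones((3,3)))
def poly(m,p,z0):
    c,s=np.cos(p[2]),np.sin(p[2])
    W=np.c_[p[0]+V[:,0]*c-V[:,1]*s,p[1]+V[:,0]*s+V[:,1]*c,z0+V[:,2]]
    return cv2.convexHull(proj(m,W).astype(np.float32))
def find(m,f,z0=0.,minA=400):
    n,l,st,ce=cv2.connectedComponentsWithStats(mask(f))
    out=[]
    for i in range(1,n):
        if st[i,4]<minA: continue
        k=(l==i).astype(np.uint8);cn=max(cv2.findContours(k,0,1)[0],key=len)[:,0].astype(float)
        g=np.array([onz(m,u,z0+.016)[:2] for u in cn],np.float32)
        (c,wh,a)=cv2.minAreaRect(g*1000)
        b=cv2.boxPoints((c,wh,a));e=[b[1]-b[0],b[2]-b[1]];e=max(e,key=np.linalg.norm);yaw=np.arctan2(e[1],e[0])
        S=4;kb=cv2.resize(k,None,fx=S,fy=S,interpolation=cv2.INTER_LINEAR)
        def cost(p):
            q=np.zeros_like(kb);cv2.fillConvexPoly(q,np.int32((poly(m,p,z0)+.5)*S),1)
            return 1-(q&kb).sum()/max(1,(q|kb).sum())
        x0=np.array([c[0]/1000,c[1]/1000,yaw])
        s=minimize(cost,x0,method='Nelder-Mead',options=dict(initial_simplex=x0+np.vstack([np.zeros(3),np.diag([.006,.006,.08])]),xatol=1e-4,fatol=1e-4))
        out.append((s.x,1-s.fun,st[i,4],ce[i]))
    return out
def look(tag,z0=0.):
    m,f=snap('wrist',tag);np.savez(f'pics/{tag}.npz',**m)
    for x,iou,A,c in find(m,f,z0): print('bar',x[:2].round(4),'yaw',np.degrees(x[2]).round(1),'iou',round(iou,3),A,c.round(0))
E
python3 - <<'E'
from bars import *
m=dict(np.load('pics/w13.npz'));f=cv2.cvtColor(cv2.imread('pics/w13.png'),cv2.COLOR_BGR2RGB)
for x,iou,A,c in find(m,f): print('bar',x[:2].round(4),'yaw',np.degrees(x[2]).round(1),'iou',round(iou,3),A,c.round(0))
go(.45,-.20,.28,90)
E
```

```text
bar [0.4293 0.1326] yaw 17.2 iou 0.848 1780 [251. 118.]
bar [0.5633 0.008 ] yaw -20.9 iou 0.813 1466 [354. 212.]
bar [ 0.5453 -0.1255] yaw -40.8 iou 0.379 594 [325. 288.]
pos [0.4652 0.0589 0.2709] yaw 90.07 -> dx -25.88 dy -1.55 dz -0.92 spin 0.001  dist 25.9cm
```

```bash
python3 -m handwheel '[{"dx":-4,"dy":0,"dz":0,"spin":0,"hand":5.6},{"dx":-9,"dy":0,"dz":-1,"spin":0,"hand":5.6},{"dx":-14,"dy":0,"dz":-1,"spin":0,"hand":5.6},{"dx":-19,"dy":-1.5,"dz":-1,"spin":0,"hand":5.6},{"dx":-23,"dy":-1.5,"dz":-1,"spin":0,"hand":5.6},{"dx":-26,"dy":-1.5,"dz":-1,"spin":0,"hand":5.6},{"dx":-26,"dy":-1.5,"dz":-1,"spin":0,"hand":5.6},{"dx":-26,"dy":-1.5,"dz":-1,"spin":0,"hand":5.6}]' 60 |head -2
python3 - <<'E'
from bars import *
look('w14')
E
```

```text
time: 29.28
position: [0.45, -0.201, 0.2803]
bar [0.5624 0.0102] yaw -19.3 iou 0.967 1133 [395.   9.]
bar [ 0.5547 -0.1239] yaw -23.4 iou 0.838 1793 [363. 113.]
```

View pics/w14.png

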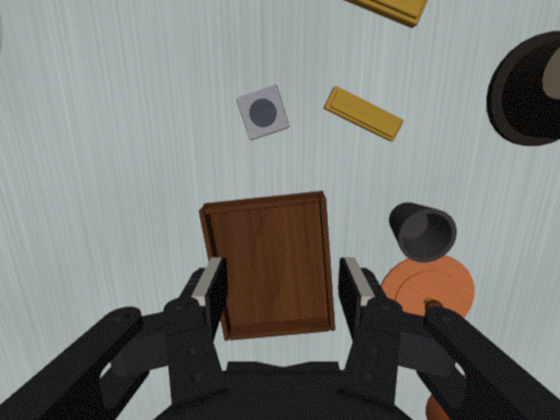

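Run:
```python
from fit import *
m=L('w14')
c=np.array([onz(m,u,.036)[:2] for u in [(201.5,208),(323.5,192),(334,330.5),(227,339)]]);print(c.round(4),c.mean(0).round(4))
e=c[1]-c[0]+c[2]-c[3];print('x yaw',np.degrees(np.arctan2(e[1],e[0])),np.linalg.norm(c[1]-c[0]),np.linalg.norm(c[2]-c[1]),np.linalg.norm(c[3]-c[0]))
e=c[0]-c[3]+c[1]-c[2];print('y yaw',np.degrees(np.arctan2(e[1],e[0])))
go(.555,-.124,.12,66.5)
```

```text
[[ 0.3441 -0.2409]
 [ 0.5036 -0.2191]
 [ 0.5279 -0.432 ]
 [ 0.3667 -0.4476]] [ 0.4356 -0.3349]
x yaw 6.629598417036482 0.16099509676143947 0.21429635477634576 0.20796454568626602
y yaw 96.3708665605559
pos [ 0.4499 -0.2008  0.2803] yaw 90.08 -> dx 7.65 dy 10.53 dz 16.03 spin 0.411  dist 20.7cm
```

```bash
python3 -m handwheel '[{"dx":1,"dy":1.5,"dz":2,"spin":-0.16,"hand":6},{"dx":2,"dy":3,"dz":4,"spin":-0.32,"hand":6},{"dx":3,"dy":4.5,"dz":6,"spin":-0.48,"hand":6},{"dx":4,"dy":6,"dz":8,"spin":-0.64,"hand":6},{"dx":5,"dy":7.5,"dz":10,"spin":-0.8,"hand":6},{"dx":6,"dy":9,"dz":12,"spin":-0.96,"hand":6},{"dx":7,"dy":10.5,"dz":13,"spin":-1.12,"hand":6},{"dx":7.6,"dy":10.5,"dz":13,"spin":-1.16,"hand":6}]' 60 |head -2
python3 - <<'E'
from bars import *
look('w15')
E
```

```text
time: 30.32
position: [0.5547, -0.1239, 0.1497]
bar [0.5659 0.0056] yaw -19.2 iou 0.797 3730 [421. 150.]
bar [ 0.5546 -0.1225] yaw -24.7 iou 0.857 3049 [284. 194.]
```

View pics/w15.png

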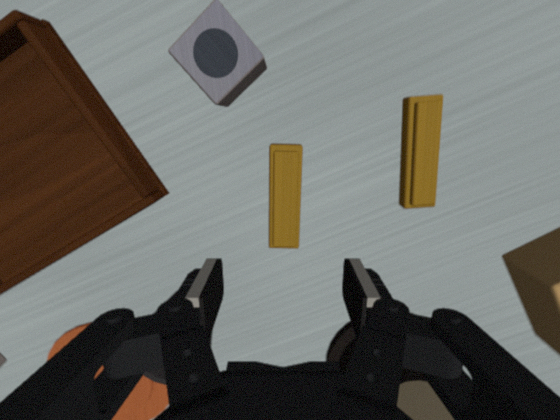

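Run:
```python
from h import *
go(.5546,-.1232,.004,155.8)
```

```text
pos [ 0.5544 -0.1236  0.1503] yaw 156.64 -> dx -0.03 dy 0.04 dz 14.63 spin 0.015  dist 14.6cm
```

```bash
python3 -m handwheel '[{"dx":0,"dy":0.05,"dz":4,"spin":0.01,"hand":6},{"dx":0,"dy":0.05,"dz":8,"spin":0.01,"hand":6},{"dx":0,"dy":0.05,"dz":11,"spin":0.01,"hand":6},{"dx":0,"dy":0.05,"dz":13,"spin":0.01,"hand":6},{"dx":0,"dy":0.05,"dz":14,"spin":0.01,"hand":6},{"dx":0,"dy":0.05,"dz":14.5,"spin":0.01,"hand":6},{"dx":0,"dy":0.05,"dz":14.6,"spin":0.01,"hand":6},{"dx":0,"dy":0.05,"dz":14.6,"spin":0.01,"hand":6}]' 60
python3 -m handwheel '[{"dx":0,"dy":0,"dz":0,"spin":0,"hand":2},{"dx":0,"dy":0,"dz":0,"spin":0,"hand":2},{"dx":0,"dy":0,"dz":0,"spin":0,"hand":2},{"dx":0,"dy":0,"dz":0,"spin":0,"hand":2},{"dx":0,"dy":0,"dz":0,"spin":0,"hand":2},{"dx":0,"dy":0,"dz":0,"spin":0,"hand":2}]' 60
```

```text
time: 31.38
position: [0.5557, -0.1258, 0.0055]
ee_rot: [[-0.913, 0.409, 0.002], [0.409, 0.913, -0.001], [-0.002, 0.0, -1.0]]
force: [-0.9, 0.3, 0.4]
opening: 0.7
time: 32.12
position: [0.5559, -0.1252, 0.0057]
ee_rot: [[-0.913, 0.409, 0.002], [0.409, 0.913, 0.0], [-0.001, 0.001, -1.0]]
force: [-0.3, 2.4, 5.9]
opening: 0.33
```

```bash
python3 -m handwheel '[{"dx":0,"dy":0,"dz":-1,"spin":0,"hand":2},{"dx":0,"dy":0,"dz":-4,"spin":0,"hand":2},{"dx":0,"dy":0,"dz":-8,"spin":0,"hand":2},{"dx":0,"dy":0,"dz":-12,"spin":0,"hand":2},{"dx":0,"dy":0,"dz":-12,"spin":0,"hand":2}]' 60
python3 - <<'E'
from h import *
go(.4418,-.3896,.12,186.5)
E
```

```text
time: 32.75
position: [0.5573, -0.1266, 0.1275]
ee_rot: [[-0.913, 0.408, 0.007], [0.408, 0.913, -0.003], [-0.007, 0.0, -1.0]]
force: [0.9, -0.0, -6.3]
opening: 0.328
pos [ 0.5573 -0.1266  0.1275] yaw 155.9 -> dx -0.19 dy -28.73 dz 0.74 spin -0.534  dist 28.7cm
```

```bash
python3 -m handwheel '[{"dx":0,"dy":-3,"dz":0.2,"spin":-0.05,"hand":2},{"dx":0,"dy":-7,"dz":0.2,"spin":-0.15,"hand":2},{"dx":0,"dy":-12,"dz":0.2,"spin":-0.25,"hand":2},{"dx":0,"dy":-17,"dz":0.2,"spin":-0.35,"hand":2},{"dx":0,"dy":-22,"dz":0.2,"spin":-0.45,"hand":2},{"dx":-0.2,"dy":-26,"dz":0.5,"spin":-0.53,"hand":2},{"dx":-0.2,"dy":-28.7,"dz":0.7,"spin":-0.53,"hand":2},{"dx":-0.2,"dy":-28.7,"dz":0.7,"spin":-0.53,"hand":2}]' 60
python3 - <<'E'
from h import *
m,f=snap('wrist','w16')
go(.4418,-.3896,.016,186.5)
E
```

```text
time: 33.75
position: [0.4366, -0.3886, 0.1142]
ee_rot: [[-0.994, -0.106, -0.004], [-0.106, 0.994, 0.003], [0.004, 0.004, -1.0]]
force: [0.9, 0.5, -6.5]
opening: 0.33
pos [ 0.4372 -0.3873  0.1145] yaw -173.87 -> dx -0.47 dy -0.32 dz 9.84 spin -0.006  dist 9.9cm
```

View pics/w16.png

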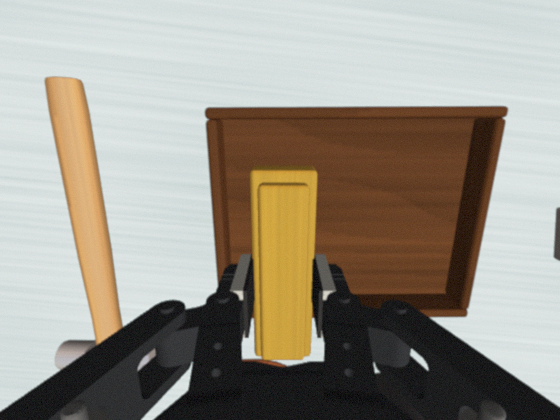

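```bash
python3 -m handwheel '[{"dx":-0.4,"dy":0.4,"dz":2,"spin":0,"hand":2},{"dx":-0.4,"dy":0.4,"dz":5,"spin":0,"hand":2},{"dx":-0.4,"dy":0.4,"dz":7.5,"spin":0,"hand":2},{"dx":-0.4,"dy":0.4,"dz":9,"spin":0,"hand":2},{"dx":-0.4,"dy":0.4,"dz":9.6,"spin":0,"hand":2},{"dx":-0.4,"dy":0.4,"dz":9.9,"spin":0,"hand":2},{"dx":-0.4,"dy":0.4,"dz":9.9,"spin":0,"hand":2},{"dx":-0.4,"dy":0.4,"dz":9.9,"spin":0,"hand":2}]' 60
```

```text
time: 34.8
position: [0.4437, -0.3846, 0.0197]
ee_rot: [[-0.994, -0.109, 0.001], [-0.109, 0.994, -0.001], [-0.001, -0.002, -1.0]]
force: [0.4, -0.5, -5.3]
opening: 0.332
```

```bash
python3 -m handwheel '[{"dx":0,"dy":0,"dz":0.3,"spin":0,"hand":2},{"dx":0,"dy":0,"dz":0.5,"spin":0,"hand":2},{"dx":0,"dy":0,"dz":0.5,"spin":0,"hand":2}]' 60
python3 -m handwheel '[{"dx":0,"dy":0,"dz":0,"spin":0,"hand":4.4},{"dx":0,"dy":0,"dz":0,"spin":0,"hand":4.4},{"dx":0,"dy":0,"dz":0,"spin":0,"hand":4.4},{"dx":0,"dy":0,"dz":-1,"spin":0,"hand":4.4},{"dx":0,"dy":0,"dz":-4,"spin":0,"hand":4.4},{"dx":0,"dy":0,"dz":-9,"spin":0,"hand":6},{"dx":0,"dy":0,"dz":-14,"spin":0,"hand":6}]' 60
python3 - <<'E'
from bars import *
go(.5635,.0075,.15,160)
look('w17')
E
```

```text
time: 35.17
position: [0.443, -0.384, 0.0138]
ee_rot: [[-0.994, -0.109, 0.0], [-0.109, 0.994, -0.0], [-0.0, -0.0, -1.0]]
force: [0.7, -0.9, -4.6]
opening: 0.326
time: 36.05
position: [0.4429, -0.3838, 0.1556]
ee_rot: [[-0.994, -0.109, 0.0], [-0.109, 0.994, -0.0], [-0.0, -0.0, -1.0]]
force: [0.5, -0.8, 0.7]
opening: 0.704
pos [ 0.4429 -0.3838  0.1556] yaw -173.74 -> dx -16.25 dy 37.58 dz 0.56 spin 0.458  dist 40.9cm
bar [ 0.4424 -0.3851] yaw 5.4 iou 0.905 3819 [282. 196.]
```

View pics/w17.png

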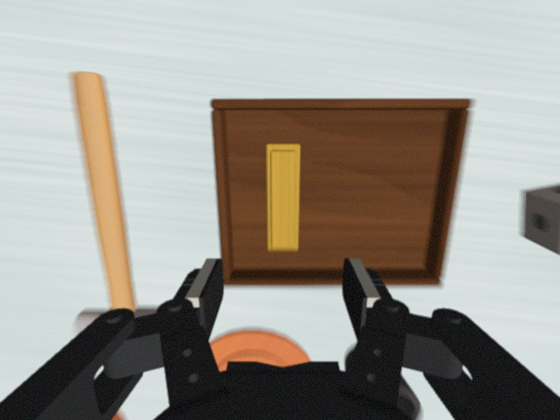

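```bash
python3 -m handwheel '[{"dx":-2,"dy":4.5,"dz":0,"spin":0.05,"hand":6},{"dx":-4,"dy":9.5,"dz":0,"spin":0.1,"hand":6},{"dx":-6,"dy":14.5,"dz":0,"spin":0.2,"hand":6},{"dx":-8,"dy":19.5,"dz":0,"spin":0.3,"hand":6},{"dx":-10.5,"dy":24.5,"dz":0,"spin":0.4,"hand":6},{"dx":-13,"dy":29.5,"dz":0,"spin":0.458,"hand":6},{"dx":-15,"dy":34.5,"dz":0,"spin":0.458,"hand":6},{"dx":-16.2,"dy":37.6,"dz":0,"spin":0.458,"hand":6}]' 60|head -2
python3 -m handwheel '[{"dx":0,"dy":0,"dz":0.6,"spin":0,"hand":6},{"dx":0,"dy":0,"dz":0.6,"spin":0,"hand":6}]' 60|head -2
python3 - <<'E'
from bars import *
look('w18')
go(.5635,.0075,.0045,160)
E
```

```text
time: 37.1
position: [0.5638, 0.01, 0.1545]
time: 37.35
position: [0.5623, 0.0072, 0.1472]
bar [0.4245 0.136 ] yaw 16.7 iou 0.842 2070 [393.  23.]
bar [0.5663 0.0059] yaw -19.2 iou 0.861 3083 [284. 199.]
pos [0.5625 0.0067 0.1474] yaw 159.98 -> dx -0.08 dy 0.12 dz 14.29 spin -0.000  dist 14.3cm
```

View pics/w18.png

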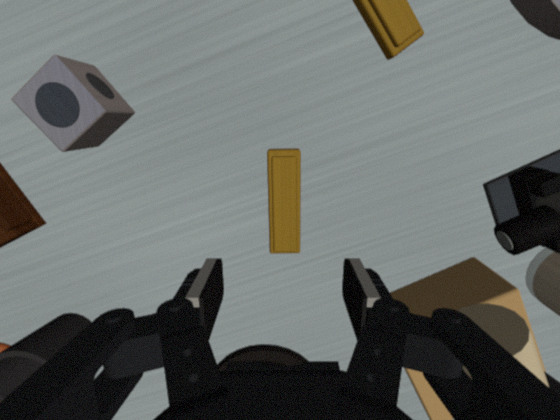

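```bash
python3 -m handwheel '[{"dx":-0.25,"dy":0.05,"dz":4,"spin":-0.008,"hand":6},{"dx":-0.25,"dy":0.05,"dz":8,"spin":-0.008,"hand":6},{"dx":-0.25,"dy":0.05,"dz":11,"spin":-0.008,"hand":6},{"dx":-0.25,"dy":0.05,"dz":13,"spin":-0.008,"hand":6},{"dx":-0.25,"dy":0.05,"dz":13.8,"spin":-0.008,"hand":6},{"dx":-0.25,"dy":0.05,"dz":14.2,"spin":-0.008,"hand":6},{"dx":-0.25,"dy":0.05,"dz":14.2,"spin":-0.008,"hand":6},{"dx":-0.25,"dy":0.05,"dz":14.2,"spin":-0.008,"hand":6}]' 60
python3 -m handwheel '[{"dx":0,"dy":0,"dz":0,"spin":0,"hand":2},{"dx":0,"dy":0,"dz":0,"spin":0,"hand":2},{"dx":0,"dy":0,"dz":0,"spin":0,"hand":2},{"dx":0,"dy":0,"dz":0,"spin":0,"hand":2},{"dx":0,"dy":0,"dz":0,"spin":0,"hand":2},{"dx":0,"dy":0,"dz":0,"spin":0,"hand":2}]' 60
python3 -m handwheel '[{"dx":0,"dy":0,"dz":-1,"spin":0,"hand":2},{"dx":0,"dy":0,"dz":-4,"spin":0,"hand":2},{"dx":0,"dy":0,"dz":-8,"spin":0,"hand":2},{"dx":0,"dy":0,"dz":-12,"spin":0,"hand":2},{"dx":0,"dy":0,"dz":-12,"spin":0,"hand":2}]' 60
python3 - <<'E'
from h import *
print(np.array([.4356,-.335])+[-.004*np.sin(np.radians(6.5)),.006*1])
go(.435,-.329,.12,186.5)
E
```

```text
time: 38.4
position: [0.5666, 0.0071, 0.0067]
ee_rot: [[-0.943, 0.334, 0.002], [0.334, 0.943, -0.0], [-0.002, 0.001, -1.0]]
force: [0.2, -0.4, 0.1]
opening: 0.7
time: 39.15
position: [0.5662, 0.0072, 0.0065]
ee_rot: [[-0.943, 0.334, 0.001], [0.334, 0.943, 0.0], [-0.001, 0.0, -1.0]]
force: [-1.4, -0.3, 5.5]
opening: 0.323
time: 39.78
position: [0.5685, 0.0069, 0.1289]
ee_rot: [[-0.942, 0.334, 0.008], [0.334, 0.942, -0.001], [-0.008, 0.002, -1.0]]
force: [1.5, -0.8, -5.3]
opening: 0.333
[ 0.43514719 -0.329     ]
pos [0.5685 0.0069 0.1289] yaw 160.47 -> dx 1.36 dy -36.13 dz 0.80 spin -0.454  dist 36.2cm
```

```bash
python3 -m handwheel '[{"dx":0,"dy":-3,"dz":0.2,"spin":-0.05,"hand":2},{"dx":0.3,"dy":-8,"dz":0.2,"spin":-0.1,"hand":2},{"dx":0.5,"dy":-13,"dz":0.2,"spin":-0.2,"hand":2},{"dx":0.7,"dy":-18,"dz":0.2,"spin":-0.3,"hand":2},{"dx":0.9,"dy":-23,"dz":0.2,"spin":-0.4,"hand":2},{"dx":1.1,"dy":-28,"dz":0.5,"spin":-0.45,"hand":2},{"dx":1.3,"dy":-33,"dz":0.5,"spin":-0.45,"hand":2},{"dx":1.4,"dy":-36.1,"dz":0.5,"spin":-0.45,"hand":2}]' 60
python3 -m handwheel '[{"dx":0,"dy":0,"dz":0,"spin":0,"hand":2},{"dx":0,"dy":0,"dz":0,"spin":0,"hand":2}]' 60
python3 - <<'E'
from h import *
m,f=snap('wrist','w19')
go(.435,-.329,.0145,186.3)
E
```

```text
time: 40.78
position: [0.429, -0.3291, 0.1179]
ee_rot: [[-0.994, -0.107, -0.004], [-0.107, 0.994, 0.003], [0.003, 0.003, -1.0]]
force: [1.1, -0.7, -5.1]
opening: 0.33
time: 41.02
position: [0.4304, -0.3269, 0.1186]
ee_rot: [[-0.994, -0.108, -0.003], [-0.108, 0.994, 0.003], [0.003, 0.004, -1.0]]
force: [0.3, 0.3, -4.4]
opening: 0.329
pos [ 0.4309 -0.3267  0.119 ] yaw -173.72 -> dx -0.40 dy -0.30 dz 10.45 spin -0.000  dist 10.5cm
```

View pics/w19.png

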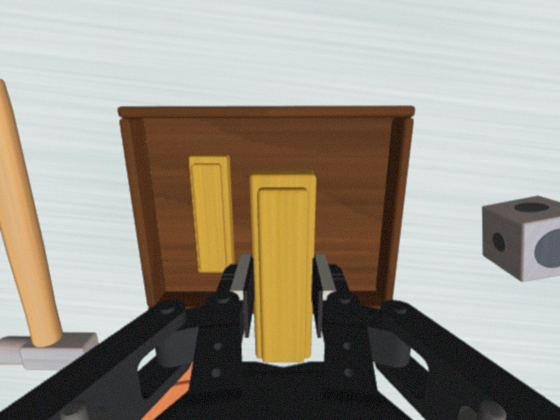

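```bash
python3 -m handwheel '[{"dx":-0.2,"dy":-0.1,"dz":3,"spin":0,"hand":2},{"dx":-0.2,"dy":-0.1,"dz":6,"spin":0,"hand":2},{"dx":-0.2,"dy":-0.1,"dz":8.5,"spin":0,"hand":2},{"dx":-0.2,"dy":-0.1,"dz":9.5,"spin":0,"hand":2},{"dx":-0.2,"dy":-0.1,"dz":10.2,"spin":0,"hand":2},{"dx":-0.2,"dy":-0.1,"dz":10.5,"spin":0,"hand":2},{"dx":-0.2,"dy":-0.1,"dz":10.5,"spin":0,"hand":2},{"dx":-0.2,"dy":-0.1,"dz":10.5,"spin":0,"hand":2}]' 60
```

```text
time: 42.08
position: [0.4344, -0.3297, 0.0165]
ee_rot: [[-0.994, -0.109, 0.001], [-0.109, 0.994, -0.001], [-0.001, -0.001, -1.0]]
force: [0.2, -0.6, -3.3]
opening: 0.335
```

```bash
python3 -m handwheel '[{"dx":0,"dy":0,"dz":0.15,"spin":0,"hand":2},{"dx":0,"dy":0,"dz":0.15,"spin":0,"hand":2}]' 60
python3 -m handwheel '[{"dx":0,"dy":0,"dz":0,"spin":0,"hand":4.2},{"dx":0,"dy":0,"dz":0,"spin":0,"hand":4.2},{"dx":0,"dy":0,"dz":0,"spin":0,"hand":4.2},{"dx":0,"dy":0,"dz":-1,"spin":0,"hand":4.2},{"dx":0,"dy":0,"dz":-4,"spin":0,"hand":4.2},{"dx":0,"dy":0,"dz":-9,"spin":0,"hand":6},{"dx":0,"dy":0,"dz":-14,"spin":0,"hand":6}]' 60
python3 - <<'E'
from bars import *
go(.428,.134,.15,197)
look('w20')
E
```

```text
time: 42.32
position: [0.4342, -0.3296, 0.0146]
ee_rot: [[-0.994, -0.109, 0.001], [-0.109, 0.994, -0.001], [-0.001, -0.001, -1.0]]
force: [0.6, -0.6, -3.2]
opening: 0.328
time: 43.2
position: [0.4337, -0.329, 0.156]
ee_rot: [[-0.994, -0.109, 0.0], [-0.109, 0.994, -0.0], [-0.0, -0.0, -1.0]]
force: [0.7, -0.6, 0.1]
opening: 0.706
pos [ 0.4337 -0.329   0.156 ] yaw -173.74 -> dx -4.48 dy 46.09 dz 0.60 spin -0.188  dist 46.3cm
bar [ 0.435  -0.3304] yaw 6.8 iou 0.902 3785 [282. 198.]
bar [ 0.4418 -0.3871] yaw 6.3 iou 0.902 4054 [223. 199.]
```

View pics/w20.png

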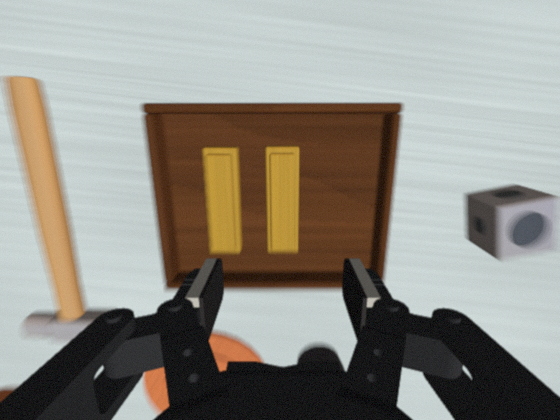

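```bash
python3 -m handwheel '[{"dx":-0.5,"dy":4,"dz":0,"spin":0,"hand":6},{"dx":-1,"dy":10,"dz":0,"spin":0,"hand":6},{"dx":-1.5,"dy":16,"dz":0,"spin":0,"hand":6},{"dx":-2,"dy":22,"dz":0,"spin":-0.05,"hand":6},{"dx":-3,"dy":28,"dz":0,"spin":-0.1,"hand":6},{"dx":-4,"dy":34,"dz":0,"spin":-0.19,"hand":6},{"dx":-4.5,"dy":40,"dz":0,"spin":-0.19,"hand":6},{"dx":-4.5,"dy":44,"dz":0,"spin":-0.19,"hand":6}]' 60|head -2
python3 - <<'E'
from h import *
go(.428,.134,.15,197)
E
```

```text
time: 44.25
position: [0.4307, 0.1156, 0.155]
pos [0.4307 0.1156 0.155 ] yaw -162.75 -> dx -0.29 dy 1.84 dz 0.50 spin 0.004  dist 1.9cm
```

```bash
python3 -m handwheel '[{"dx":0,"dy":1.5,"dz":0.5,"spin":0,"hand":6},{"dx":0,"dy":1.5,"dz":0.5,"spin":0,"hand":6},{"dx":0,"dy":1.5,"dz":0.5,"spin":0,"hand":6}]' 60|head -2
python3 - <<'E'
from bars import *
look('w21')
go(.428,.134,.0045,197)
E
```

```text
time: 44.62
position: [0.4263, 0.1263, 0.1491]
bar [0.4282 0.1318] yaw 16.7 iou 0.867 3063 [289. 198.]
pos [0.4264 0.1262 0.1492] yaw -162.95 -> dx -0.38 dy 0.70 dz 14.47 spin 0.001  dist 14.5cm
```

View pics/w21.png

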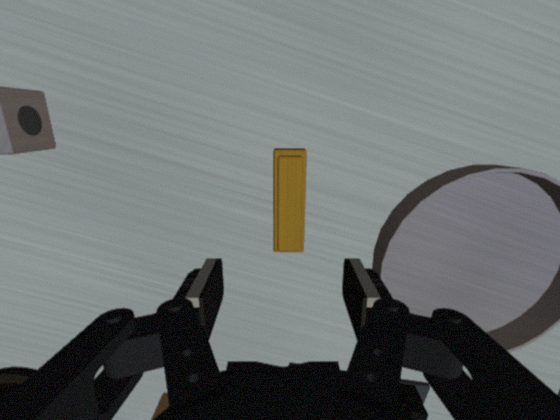

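```bash
python3 -m handwheel '[{"dx":-0.2,"dy":0.45,"dz":4,"spin":0,"hand":6},{"dx":-0.2,"dy":0.45,"dz":8,"spin":0,"hand":6},{"dx":-0.2,"dy":0.45,"dz":11,"spin":0,"hand":6},{"dx":-0.2,"dy":0.45,"dz":13,"spin":0,"hand":6},{"dx":-0.2,"dy":0.45,"dz":14,"spin":0,"hand":6},{"dx":-0.2,"dy":0.45,"dz":14.3,"spin":0,"hand":6},{"dx":-0.2,"dy":0.45,"dz":14.3,"spin":0,"hand":6},{"dx":-0.2,"dy":0.45,"dz":14.3,"spin":0,"hand":6}]' 60
python3 -m handwheel '[{"dx":0,"dy":0,"dz":0,"spin":0,"hand":2},{"dx":0,"dy":0,"dz":0,"spin":0,"hand":2},{"dx":0,"dy":0,"dz":0,"spin":0,"hand":2},{"dx":0,"dy":0,"dz":0,"spin":0,"hand":2},{"dx":0,"dy":0,"dz":0,"spin":0,"hand":2},{"dx":0,"dy":0,"dz":0,"spin":0,"hand":2}]' 60
python3 -m handwheel '[{"dx":0,"dy":0,"dz":-1,"spin":0,"hand":2},{"dx":0,"dy":0,"dz":-4,"spin":0,"hand":2},{"dx":0,"dy":0,"dz":-8,"spin":0,"hand":2},{"dx":0,"dy":0,"dz":-12,"spin":0,"hand":2},{"dx":0,"dy":0,"dz":-12,"spin":0,"hand":2}]' 60
python3 - <<'E'
from h import *
go(.429,-.275,.12,186.3)
E
```

```text
time: 45.68
position: [0.4277, 0.1324, 0.007]
ee_rot: [[-0.956, -0.295, 0.002], [-0.295, 0.956, 0.0], [-0.002, -0.0, -1.0]]
force: [-0.2, 0.5, -0.4]
opening: 0.703
time: 46.42
position: [0.4272, 0.1326, 0.007]
ee_rot: [[-0.956, -0.295, 0.001], [-0.295, 0.956, 0.0], [-0.001, 0.0, -1.0]]
force: [-1.5, -0.5, 3.9]
opening: 0.331
time: 47.05
position: [0.4295, 0.1329, 0.1294]
ee_rot: [[-0.955, -0.295, 0.008], [-0.295, 0.956, 0.002], [-0.008, -0.001, -1.0]]
force: [0.7, -0.8, -4.7]
opening: 0.329
pos [0.4295 0.1329 0.1294] yaw -162.85 -> dx 12.09 dy -38.96 dz 0.87 spin 0.189  dist 40.8cm
```

```bash
python3 -m handwheel '[{"dx":1,"dy":-3,"dz":0,"spin":0.05,"hand":2},{"dx":2.5,"dy":-8,"dz":0,"spin":0.1,"hand":2},{"dx":4,"dy":-13,"dz":0,"spin":0.15,"hand":2},{"dx":5.5,"dy":-18,"dz":0,"spin":0.189,"hand":2},{"dx":7.5,"dy":-24,"dz":0,"spin":0.189,"hand":2},{"dx":9.3,"dy":-30,"dz":0,"spin":0.189,"hand":2},{"dx":11,"dy":-35,"dz":0.5,"spin":0.189,"hand":2},{"dx":12.1,"dy":-39,"dz":0.5,"spin":0.189,"hand":2}]' 60|head -2
python3 -m handwheel '[{"dx":0,"dy":0,"dz":0,"spin":0,"hand":2},{"dx":0,"dy":0,"dz":0,"spin":0,"hand":2},{"dx":0,"dy":0,"dz":0,"spin":0,"hand":2},{"dx":0,"dy":0,"dz":0,"spin":0,"hand":2}]' 60|head -2
python3 - <<'E'
from h import *
m,f=snap('wrist','w22')
go(.429,-.275,.0155,186.3)
E
```

```text
time: 48.05
position: [0.4238, -0.277, 0.1186]
time: 48.55
position: [0.426, -0.2748, 0.1209]
pos [ 0.4261 -0.275   0.1211] yaw -173.6 -> dx -0.29 dy -0.03 dz 10.56 spin 0.002  dist 10.6cm
```

View pics/w22.png

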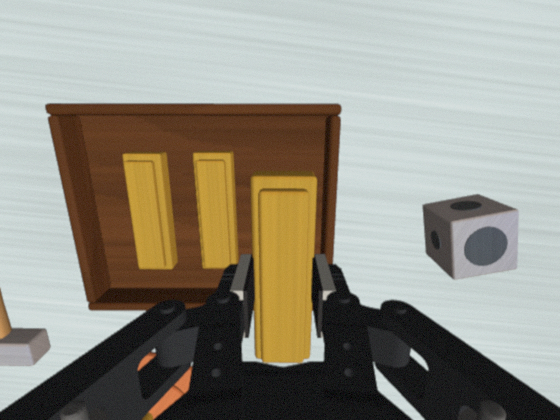

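```bash
python3 -m handwheel '[{"dx":-0.3,"dy":-0.35,"dz":3,"spin":0,"hand":2},{"dx":-0.3,"dy":-0.35,"dz":6,"spin":0,"hand":2},{"dx":-0.3,"dy":-0.35,"dz":7,"spin":0,"hand":2},{"dx":-0.3,"dy":-0.35,"dz":7,"spin":0,"hand":2},{"dx":-0.3,"dy":-0.35,"dz":7,"spin":0,"hand":2}]' 60
python3 - <<'E'
from h import *
go(.429,-.279,.0155,186.3)
snap('wrist','w23')
E
```

```text
time: 49.22
position: [0.4306, -0.2798, 0.0524]
ee_rot: [[-0.994, -0.11, 0.002], [-0.11, 0.994, -0.002], [-0.002, -0.002, -1.0]]
force: [0.4, -0.4, -3.0]
opening: 0.328
pos [ 0.4306 -0.2798  0.0524] yaw -173.67 -> dx 0.15 dy 0.11 dz 3.69 spin 0.000  dist 3.7cm
```

View pics/w23.png

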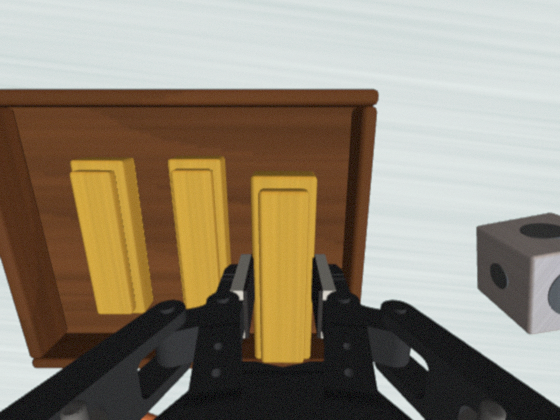

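```bash
python3 -m handwheel '[{"dx":0.1,"dy":0.05,"dz":1.5,"spin":0,"hand":2},{"dx":0.1,"dy":0.05,"dz":2.8,"spin":0,"hand":2},{"dx":0.1,"dy":0.05,"dz":3.4,"spin":0,"hand":2},{"dx":0.1,"dy":0.05,"dz":3.7,"spin":0,"hand":2},{"dx":0.1,"dy":0.05,"dz":3.7,"spin":0,"hand":2}]' 60
python3 -m handwheel '[{"dx":0,"dy":0,"dz":0,"spin":0,"hand":3.8},{"dx":0,"dy":0,"dz":0,"spin":0,"hand":3.8},{"dx":0,"dy":0,"dz":0,"spin":0,"hand":3.8},{"dx":0,"dy":0,"dz":-1,"spin":0,"hand":3.8},{"dx":0,"dy":0,"dz":-4,"spin":0,"hand":3.8},{"dx":0,"dy":0,"dz":-9,"spin":0,"hand":6},{"dx":0,"dy":0,"dz":-15,"spin":0,"hand":6},{"dx":0,"dy":0,"dz":-18,"spin":0,"hand":6}]' 60
python3 - <<'E'
from bars import *
look('w24',.008)
E
```

```text
time: 49.9
position: [0.4274, -0.278, 0.015]
ee_rot: [[-0.994, -0.11, -0.003], [-0.11, 0.994, 0.002], [0.003, 0.003, -1.0]]
force: [-4.7, 3.1, 8.3]
opening: 0.328
time: 50.9
position: [0.4302, -0.2801, 0.1988]
ee_rot: [[-0.994, -0.11, 0.005], [-0.11, 0.994, -0.004], [-0.005, -0.005, -1.0]]
force: [0.6, -1.3, -0.8]
opening: 0.703
bar [ 0.433  -0.3305] yaw 6.7 iou 0.95 2999 [237. 184.]
bar [ 0.4272 -0.2788] yaw 5.9 iou 0.932 2936 [286. 185.]
bar [ 0.4402 -0.3856] yaw 6.2 iou 0.961 3184 [186. 185.]
```

View pics/w24.png

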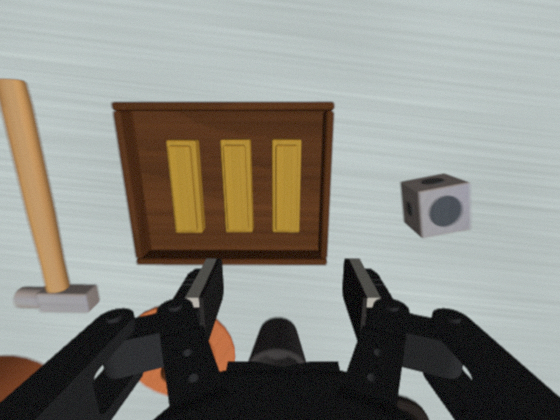

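```bash
python3 -m handwheel '[{"dx":1,"dy":0,"dz":-5,"spin":0,"hand":6},{"dx":3,"dy":3,"dz":-10,"spin":0,"hand":6},{"dx":6,"dy":6,"dz":-13,"spin":0,"hand":6},{"dx":8,"dy":10,"dz":-13,"spin":0,"hand":6},{"dx":8,"dy":13,"dz":-13,"spin":0,"hand":6},{"dx":8,"dy":13,"dz":-13,"spin":0,"hand":6},{"dx":8,"dy":13,"dz":-13,"spin":0,"hand":6},{"dx":8,"dy":13,"dz":-13,"spin":0,"hand":6}]' 60
python3 - <<'E'
from bars import *
for c in('scene','top'):
    m,f=snap(c,c+'_end');k=mask(f);n,l,st,ce=cv2.connectedComponentsWithStats(k)
    print(c,[(st[i,4],ce[i].round(0)) for i in range(1,n) if st[i,4]>15])
E
```

```text
time: 51.95
position: [0.3348, -0.1591, 0.324]
ee_rot: [[-0.994, -0.109, -0.0], [-0.109, 0.994, -0.0], [0.0, -0.0, -1.0]]
force: [-0.3, -0.8, -0.1]
opening: 0.697
scene [(np.int32(4639), array([82., 24.])), (np.int32(564), array([216.,  17.])), (np.int32(34), array([278.,   2.])), (np.int32(175), array([299.,   4.])), (np.int32(309), array([303.,  21.])), (np.int32(3689), array([88., 78.])), (np.int32(158), array([ 57., 107.])), (np.int32(689), array([232., 157.]))]
top [(np.int32(1122), array([109.,   5.])), (np.int32(2799), array([130.,  35.])), (np.int32(21), array([185.,   2.])), (np.int32(20), array([108.,  66.])), (np.int32(29), array([133.,  64.])), (np.int32(22), array([126.,  68.])), (np.int32(16), array([139.,  78.])), (np.int32(27), array([379., 216.])), (np.int32(53), array([392., 218.])), (np.int32(36), array([556., 235.]))]
```

View pics/scene_end.png

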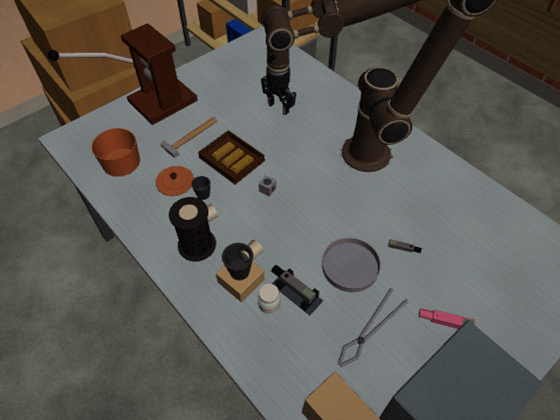

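View pics/top_end.png

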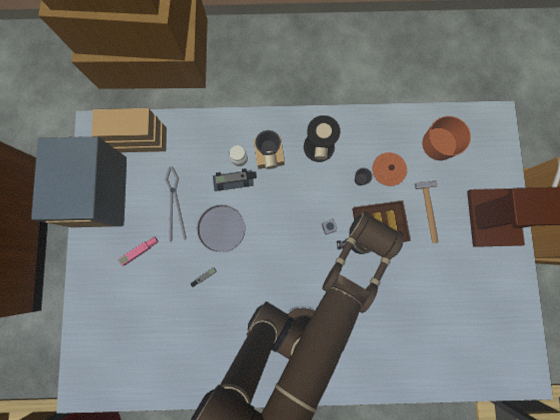

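```bash
python3 -c "
from cell import r
print(r.get_obs()['qvel']);print(r.finish_job())"
```

```text
[ 0.00045855 -0.00148399  0.00190524  0.00070013  0.00029403  0.00286184]
the job is handed in; nothing more can be done
None
```

The job is done and handed in after about 52 s of the 210 s allowed. The hand-in gives no verdict, so these results rest on my own measurements and pictures.

- **Readings:** I picked up the larger grey thermometer and held it about 10 cm in front of the flask boss for over 4 s, then the same at the crucible boss. The arm's measured position stayed within 0.1 mm during both holds. By my measurement the sight line was about 1 mm off each boss centre and within about 1° of square. Checks in the fixed cameras disagreed with that by up to about 3 mm, roughly their pixel size at that range.
- **Thermometer:** It was laid back in its dock and released before I touched any casting. The last pictures show it sitting in both saddles.
- **Sorting:** Only three castings were there, all bars, and all three now lie flat side by side in the wooden tray. I found no cakes in any view, so the round pan stays empty.
- **End state:** In the final scene and top pictures everything else looks unmoved. The gripper was open and held clear of everything when I handed in.

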